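# Change over the sample batch on the analyser's gravity infeed rail

### The arm

A 6-joint arm with a two-finger parallel gripper is mounted at the origin on the work surface. World frame = base frame: x ahead of the robot, y to its left, z up, the work surface at z = 0. Lengths are in m, angles in rad, forces in N, time in s.
With the tool pointing down it reaches from about 0.425 to 0.95 m from the base axis. Payload 3.5 kg.
Tool frame: the origin (TCP) lies at the very end of the fingers, on their centre line; the grasp point (between the pads) lies 19 mm behind it; z points along the fingers, y is the direction in which the jaws open and shut (so a half turn about z gives the same grasp; the last joint's range is limited). The gripper opens to 85 mm and grips with 20 to 120 N. Pads are 22 mm wide; open, the fingers measure 114 mm over their backs; the gripper's body (76 mm by 85 mm) begins 54 mm behind the grasp point. The pads swing forward as they close: fully open they stand 13 mm farther back than shut.
Start: joints at [1.132, 0.286, 1.577, -0, 1.279, -0.15], TCP at [0.192, 0.647, 0.231] pointing down, gripper open.
Joint ranges: [-2.77, 2.77], [-0.9, 2.22], [0.21, 2.48], [-1.53, 4.67], [0.24, 2.81], [-2.84, 2.84]. Speed limits (rad/s): [2.79, 2.79, 3.14, 3.14, 3.14, 3.14].

### API

Orientations are given as a unit quaternion [x, y, z, w].
In Python, from plant import get_state, read_camera, sign_off gives the robot as it stands.
- The arm moves only by the tool step_arm, never from a script. Its argument "targets" is a list that holds one entry, the list of rows, each a list of 5 numbers: the opening, from 0 (shut) to 1 (fully open), then the shift along the tool's x, y, z each as a share of 4 cm, from -1 to 1, then the turn about the tool's z as a share of 5 degrees, from -1 to 1. A call has 1 to 10 rows; each row shifts and turns the commanded pose from where the row before left it, along the tool's axes as they then stand; what a row does not reach is not made up. A row lasts 1/12 s, in which the tool goes at most 41.7 mm and 7.16 degrees, less where a joint would pass 70% of its speed; a pose out of reach is approached as far as the arm can. A call with a number of a shift or a turn outside -1 to 1 is refused whole. A call with a gripper value outside its range is refused whole. The fingers move at their own pace and stop on an object; "squeeze" is the grip in N (left out, the last holds). Time passes only in rows, so rows that do not move let the fingers close. It gives the time, the measured TCP pose, the force and the opening at its end, in the units of the state.
- get_state(): the state, without advancing time (a new reading comes with each control period).
- read_camera(name): name is "side" or "top" or "wrist"; returns a dict with "pixels" (400x640x3 uint8, red, green, blue), "range_z" (400x640 float32, m along the optical axis (not along the pixel's ray), 0 where there is no reading), "mtx" (3x3 intrinsics, pixels), "rvec" (rotation vector, rad) and "tvec" (3), from world to camera coordinates, as OpenCV has them. Camera axes: x right, y down, z forward; pixel columns grow to the right and rows downward; lengths in m; the calibration is good to about 2 mm. A picture is of the moment at which its call begins.
- sign_off(): hands the job in, once; it reports no verdict.
The state is a dict: "time": time; "qpos": joint angles; "dq": joint speeds; "joint_efforts": joint torques, N m; "eef_pos": TCP position; "tcp_rot": TCP orientation; "contact_force": force on the tool from outside, world axes, zero at the start; "wrist_torque": the same for the moment, N m; "opening": opening from 0.0 (shut) to 1.0 (fully open).
Only numpy, scipy, OpenCV 4.12 (cv2) and the standard library are available. Lean on these libraries where they do the work, as an engineer would, in place of code of your own. Each camera call takes 0.05 s, during which the arm holds its last target.

### The job

Clear the finished sample hanger (orange top) off the sloped infeed rail and stand it upright in the grey out-tray, and lift the black-knobbed slide out of its notch and drop it fully into the notch beside the green tag. Then hang every new sample hanger (blue top) astride the rail and let go so that each slides down to the stop or up against the one before it; when all hang there at rest, swing the red-posted batch lever to its stop and let it spring back. Do not knock over the bottles, the jar or the beaker.

Things in the scene. Friction and masses are not known exactly. Their poses are not given: they have to be found in the camera images.
- rail_stop (a point): Where the rail rod's top meets the stop's face, 100 above the table; fixed. Rail: slippery round steel rod 12 thick, 360 long. Own x: level, square to the rail; y: level, along it, down the slope into the stop; the rail lies at y -360 to 0, its top at height -0.364*y in this frame (20 degrees). Stop plate 66 wide, top 126 above the table. Hung hangers queue from the stop, 56 apart along y.
- rail_load (a point): A point in the middle of the rail's top, 280 up the rail (level measure) from rail_stop, axes as rail_stop's; above a queue of three, so a good place to hang hangers.
- feeder: The infeed rail's stand: grey base plate 110 (x) x 400 (y) x 10, origin at the centre of its underside, axes as rail_stop's. The rail is open at both sides and above; a post no thicker than the rod carries its high end. A hanger lowered level astride it and let go tips 20 degrees onto it and slides to the stop within about 1 s.
- used_center (a point): Inverted-U saddle hanger, orange top, two legs: 54 thick (own x) x 60 long (y) x 105 tall, 0.18 kg, same both ways round. Slot along y, 20 wide, open below, its roof a shallow inverted V 50 (sides) to 55 (middle) above the underside; bridge to 63; grip tab 14 thick (x) x 32 (y), 63 to 105. Point: mid-height, 52.5 above the underside. Finished sample; starts hung at the stop, tipped 20 degrees.
- hanger1_center (a point): Inverted-U saddle hanger, blue top, two legs: 54 thick (own x) x 60 long (y) x 105 tall, 0.18 kg, same both ways round. Slot along y, 20 wide, open below, its roof a shallow inverted V 50 (sides) to 55 (middle) above the underside; bridge to 63; grip tab 14 thick (x) x 32 (y), 63 to 105. Point: mid-height, 52.5 above the underside. New sample, upright on the table in front of the rail; None if absent.
- hanger2_center (a point): Inverted-U saddle hanger, blue top, two legs: 54 thick (own x) x 60 long (y) x 105 tall, 0.18 kg, same both ways round. Slot along y, 20 wide, open below, its roof a shallow inverted V 50 (sides) to 55 (middle) above the underside; bridge to 63; grip tab 14 thick (x) x 32 (y), 63 to 105. Point: mid-height, 52.5 above the underside. New sample, upright on the table in front of the rail; None if absent.
- hanger3_center (a point): Inverted-U saddle hanger, blue top, two legs: 54 thick (own x) x 60 long (y) x 105 tall, 0.18 kg, same both ways round. Slot along y, 20 wide, open below, its roof a shallow inverted V 50 (sides) to 55 (middle) above the underside; bridge to 63; grip tab 14 thick (x) x 32 (y), 63 to 105. Point: mid-height, 52.5 above the underside. New sample, upright on the table in front of the rail; None if absent.
- hanger4_center (a point): Inverted-U saddle hanger, blue top, two legs: 54 thick (own x) x 60 long (y) x 105 tall, 0.18 kg, same both ways round. Slot along y, 20 wide, open below, its roof a shallow inverted V 50 (sides) to 55 (middle) above the underside; bridge to 63; grip tab 14 thick (x) x 32 (y), 63 to 105. Point: mid-height, 52.5 above the underside. New sample, upright on the table in front of the rail; None if absent.
- tray_in (a point): The out-tray, grey open box 150 x 150 x 40, wall and floor 5. Point: centre of its inner floor; x and y along its sides. Fixed.
- rider_bar (a point): The slide: loose steel stem with a level cross-bar (10 thick, 58 long along own x) that lies in a notch of both guide plates, stem 18 (x) x 12 (y) hanging 40 below the bar's axis. Point: middle of the cross-bar, on its axis. z up. 0.16 kg, bottom-heavy, so that it hangs upright.
- rider_knob (a point): Centre of the slide's black grip knob, 41 above the cross-bar's axis: 14 thick (own x, across the guide) x 28 long (own y, along the guide) x 42 tall. The dark stem below it is 20 to the bar.
- green_notch (a point): Where the middle of the cross-bar lies when fully down in the notch beside the green tag. x across the guide, y along it. Guide: two upright aluminium plates 8 thick, 26 apart, 145 long, tops 70 above the table, four notches 16 wide, 14 deep, 35 apart. Tags (26 mm blocks green, yellow, red, order varies) stand 44 to the +x side; the slide starts in the untagged end notch (-y).
- batch_lever (a joint): Angle of the sprung lever, rad: 0 at rest, stop at 1.0, growing counter-clockwise seen from above. Vertical axis; needs about 1 N at the post at rest and 4 N at the stop, and springs back by itself when released.
- lever_post (a point): On the lever's upright red round post, 16 thick, 62 tall (55 to 117 above the table), 24 below its top. The arm under it is blue, 8 thick, its top 63 above the table.
- lever_pivot (a point): On the lever's vertical axis, at the height of lever_post, 75 from the post, over a white fixed housing (130 x 100 x 40 tall; with the dark collar 52; blue hub up to 65). At rest the arm points to this frame's -y, at the stop to (0.84, -0.54).
- reagent: Bystander: amber bottle, 66 across, 150 tall, beyond the rail. Origin: centre of its underside.
- wash: Bystander: white bottle, 60 across, 160 tall, beyond the rail. Origin: centre of its underside.
- beaker: Bystander: glass beaker, 76 across, 90 tall, beyond the rail. Origin: centre of its underside.
- grainjar: Bystander: amber jar with white lid, 60 across, 70 tall, near the robot on the left. Origin: centre of its underside.

How it is judged:
By the outcome, as a careful person would: the job done as asked, in the order asked, and still so for the second after the job is handed in, with the robot touching nothing.
Of hanger1, hanger2, hanger3, hanger4 only 2 to 4 are there at a start; the rules pass over those that are not, and their reading is None.
At some moment in a run one of hanger1, hanger2, hanger3, hanger4 may be knocked a few centimetres aside while the robot is not near it.
It also fails if it takes over 210 s, if anything falls off the work surface, if the arm or the gripper's body presses on something with over 40 N, if the wrist force passes 120 N, or if a joint passes its speed limit or range.

## Working session

There is one attempt and no reset: what is moved stays moved. The work goes in short steps, Python scripts to look and compute and a tool call to move; the robot and the scene stay as the last step left them, time stands still between calls to the robot, and variables do not carry over. Pictures are saved under pics/ and viewed, and the job is handed in when it is done.

Besides the shell and the picture viewer there is one more tool, called after "Call:" as name(argument=value, ...) on one line, values as JSON. step_arm: Moves the arm, as the interface text tells. Shift numbers are shares of 4 cm and turn numbers shares of 5 degrees, none past 1 either way. Its arguments: {"type":"object","properties":{"targets":{"type":"array"},"squeeze":{"type":"number"}},"required":["targets"]}

```bash
ls; mkdir -p pics
cat > h.py <<'E'
import numpy as np,cv2
from plant import get_state, read_camera, sign_off
def cam(n):
    c=read_camera(n); R,_=cv2.Rodrigues(np.array(c['rvec'],float)); c['R']=R; c['t']=np.array(c['tvec'],float).ravel(); return c
def save(c,f): cv2.imwrite('pics/'+f,c['pixels'][:,:,::-1])
def ray(c,u,v):
    d=np.linalg.inv(c['mtx'])@np.array([u,v,1.]); return -c['R'].T@c['t'], c['R'].T@d
def onz(c,u,v,z):
    o,d=ray(c,u,v); return o+d*(z-o[2])/d[2]
def cloud(c):
    v,u=np.mgrid[0:400,0:640]; z=c['range_z']; K=np.linalg.inv(c['mtx'])
    p=np.stack([u,v,np.ones_like(u)],-1)@K.T*z[...,None]
    return (p-c['t'])@c['R']
def proj(c,p):
    q=c['mtx']@(c['R']@np.array(p)+c['t']); return q[:2]/q[2]
E
python3 - <<'E'
from h import *
s=get_state(); print(s)
for n in ['side','top','wrist']:
    c=cam(n); save(c,n+'0.png'); print(n,-c['R'].T@c['t'], c['R'][2])
    np.savez('c_%s.npz'%n,**c)
E
```

```text
pics
{'time': 0.0, 'qpos': array([ 1.13199821e+00,  2.87144249e-01,  1.57817119e+00, -1.82268093e-05,
        1.27860291e+00, -1.49995769e-01]), 'dq': array([ 0.0009598 ,  0.00057628,  0.0004807 , -0.00061149, -0.00065924,
       -0.00021909]), 'joint_efforts': array([-8.47555511e-04, -4.05989707e+01, -2.92617559e+01, -2.23773991e-04,
        6.05007517e-03, -7.31332136e-06]), 'eef_pos': array([0.19193438, 0.6464531 , 0.22996461]), 'tcp_rot': array([ 1.43897154e-01,  9.89591965e-01, -1.11535222e-03, -3.29066992e-04]), 'contact_force': array([ 0.09508712, -0.09044683,  0.31342474]), 'wrist_torque': array([-0.00655741,  0.00728316, -0.03234265]), 'opening': 0.997900668638936}
side [ 0.20059561 -0.86535185  1.02790694] [ 0.2793174   0.67306895 -0.68480653]
top [ 0.43255869 -0.0024172   1.2923224 ] [ 0.13785278 -0.01154096 -0.99038549]
wrist [0.11281637 0.67095683 0.37322583] [ 0.30711314 -0.093926   -0.94702662]
```

View pics/top0.png

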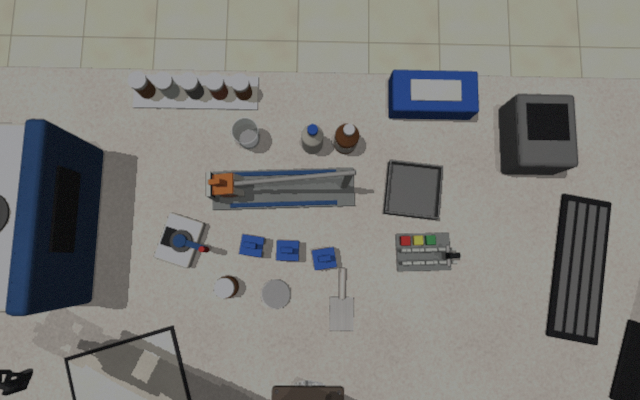

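View pics/side0.png

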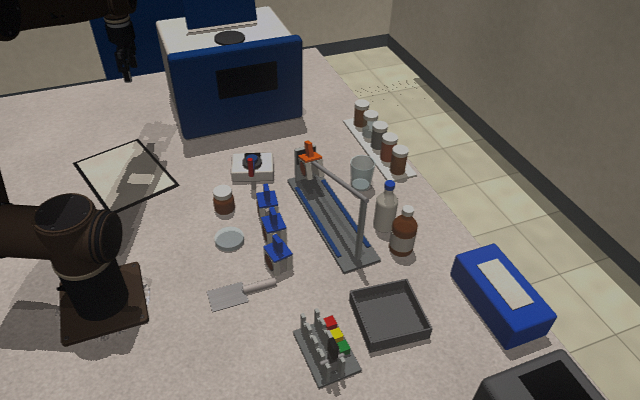

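View pics/wrist0.png

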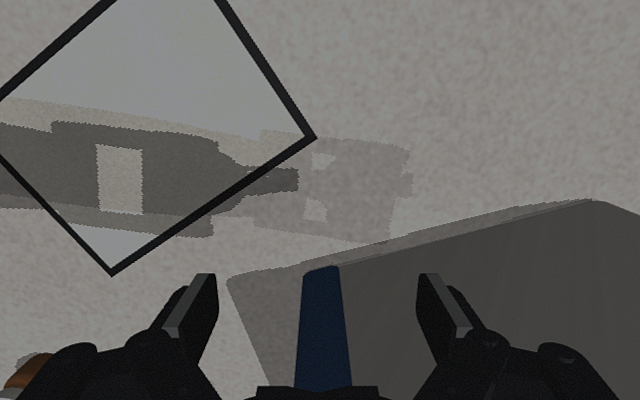

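Three blue hangers at top px (252,245), (288,250) and (324,259). The orange hanger is at (222,184), the tray at (413,190), the guide at (425,252) with its slide at (450,255) and green tag at (431,240), and the lever post at (205,249). The side view confirms the same layout.

```bash
cat > m.py <<'E'
from h import *
def load(n):
    z=np.load('c_%s.npz'%n); return {k:z[k] for k in z}
def blobs(c,lo,hi,amin=15,zr=(0.0,0.4),box=None):
    hsv=cv2.cvtColor(c['pixels'],cv2.COLOR_RGB2HSV)
    m=cv2.inRange(hsv,lo,hi); P=cloud(c)
    m[(P[...,2]<zr[0])|(P[...,2]>zr[1])|(P[...,0]<0.25)|(P[...,0]>0.95)|(abs(P[...,1])>.6)|(c['range_z']==0)]=0
    n,l,st,ce=cv2.connectedComponentsWithStats(m)
    out=[]
    for i in range(1,n):
        if st[i,4]>=amin: out.append((P[l==i],ce[i],st[i]))
    return out
def rect(pts):
    return cv2.minAreaRect((pts[:,:2]*1000).astype(np.float32))
E
python3 - <<'E'
from m import *
np.set_printoptions(precision=4,suppress=True)
for n in ['top','side']:
    c=load(n)
    for name,lo,hi in [('blue',(105,120,60),(125,255,255)),('orange',(5,150,120),(16,255,255)),('red',(0,150,100),(4,255,255)),('green',(45,120,60),(80,255,255)),('yellow',(25,120,80),(35,255,255))]:
        for p,ce,st in blobs(c,lo,hi):
            print(n,name,ce.round(1),len(p),'med',np.median(p,0),'min',p.min(0),'max',p.max(0))
            if name=='blue':
                for zl,zh in[(.058,.075),(.095,.115)]:
                    q=p[(p[:,2]>zl)&(p[:,2]<zh)]
                    if len(q)>8: print('    z',zl,len(q),rect(q))
c=load('top'); P=cloud(c)
im=cv2.resize(c['pixels'][60:320,130:480,::-1],None,fx=2.2,fy=2.2,interpolation=cv2.INTER_CUBIC); cv2.imwrite('pics/topz.png',im)
im=cv2.resize(load('side')['pixels'][120:390,180:480,::-1],None,fx=2.2,fy=2.2,interpolation=cv2.INTER_CUBIC); cv2.imwrite('pics/sidez.png',im)
E
```

```text
top blue [433.6  93.4] 2199 med [ 0.8825 -0.3315  0.0793] min [ 0.8396 -0.4576  0.0638] max [ 0.9499 -0.2183  0.088 ]
    z 0.058 167 ((894.6240234375, -337.73760986328125), (238.80093383789062, 109.73112487792969), 89.8953857421875)
top blue [ 32.9 218.8] 841 med [0.5081 0.5963 0.2976] min [0.3083 0.5907 0.2912] max [0.729  0.6    0.3054]
top blue [312.3 129.4] 85 med [ 0.7589 -0.0009  0.1591] min [ 0.7472 -0.0136  0.133 ] max [0.7735 0.0095 0.164 ]
top blue [282.8 172.6] 280 med [0.6724 0.079  0.0136] min [ 0.6631 -0.0676  0.0049] max [0.6833 0.2122 0.0199]
top blue [283.3 203.5] 344 med [0.5845 0.0758 0.0136] min [ 0.5748 -0.0716  0.0046] max [0.5945 0.2224 0.0208]
top blue [183.7 241.8] 210 med [0.4711 0.3385 0.0642] min [0.4536 0.2908 0.048 ] max [0.4925 0.3636 0.0715]
    z 0.058 204 ((471.8267822265625, 326.953857421875), (73.79927062988281, 32.02579879760742), 79.7549057006836)
top blue [251.4 245.4] 415 med [0.465  0.1537 0.0635] min [0.4376 0.1248 0.0474] max [0.4928 0.185  0.1105]
    z 0.058 331 ((465.3372497558594, 155.2052001953125), (56.795047760009766, 51.150650024414
[... 2881 characters left out ...]
side blue [508.1 299.2] 3180 med [ 0.8799 -0.4077  0.0784] min [ 0.8383 -0.4631  0.004 ] max [ 0.95   -0.2223  0.0848]
    z 0.058 266 ((893.2283325195312, -344.747802734375), (110.2298583984375, 235.9345245361328), 0.2504187822341919)
side orange [309.9 153.9] 155 med [0.6216 0.2207 0.1253] min [0.5971 0.1969 0.1082] max [0.6505 0.2523 0.1644]
side red [329.6 320.9] 91 med [ 0.489  -0.264   0.0306] min [ 0.4771 -0.2758  0.0264] max [ 0.5009 -0.2489  0.0356]
side green [343.  345.6] 100 med [ 0.4923 -0.334   0.0307] min [ 0.4806 -0.3469  0.0269] max [ 0.5033 -0.319   0.0363]
side yellow [336.1 332.7] 95 med [ 0.4904 -0.2975  0.0308] min [ 0.4789 -0.3116  0.0273] max [ 0.5028 -0.2844  0.0346]
```

View pics/topz.png

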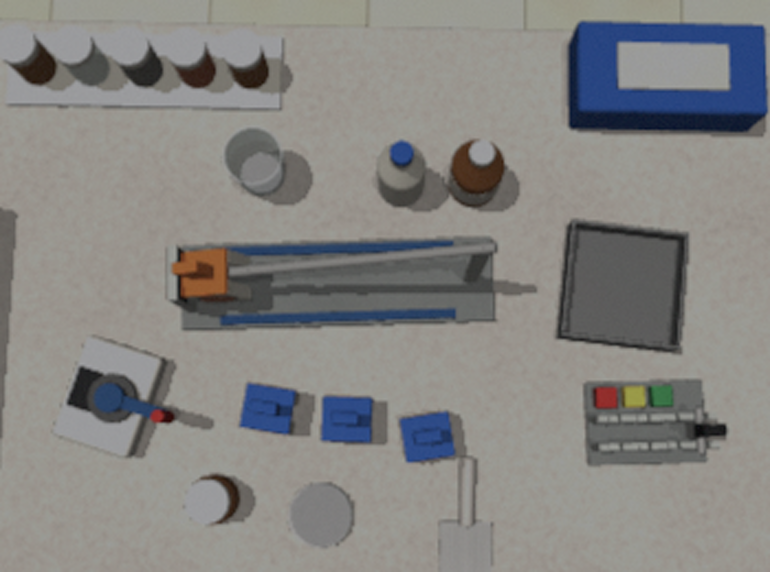

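View pics/sidez.png

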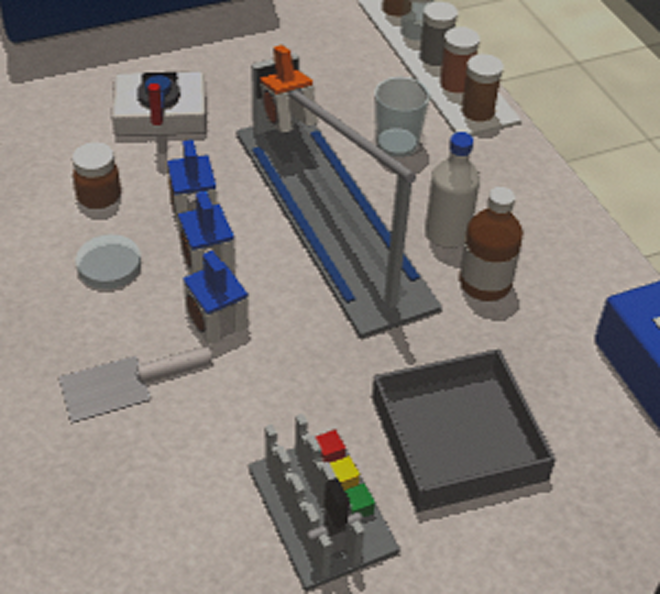

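Run:
```python
from m import *
np.set_printoptions(precision=4,suppress=True)
for n in ['top','side']:
    c=load(n); P=cloud(c); hsv=cv2.cvtColor(c['pixels'],cv2.COLOR_RGB2HSV)
    x,y,z=P[...,0],P[...,1],P[...,2]; ok=c['range_z']>0
    t=ok&(abs(z)<.02)&(x>.3)&(x<.55)&(y>-.2)&(y<.25); print(n,'table z',np.median(z[t]))
    # rail
    r=ok&(x>.58)&(x<.70)&(y>-.13)&(y<.19)&(z>.09)&(z<.3)&(hsv[...,1]<90)
    q=P[r]; print('rail n',len(q))
    q=q[q[:,2]>0.08]
    A=np.c_[q[:,1],np.ones(len(q))]
    for it in range(3):
        cx=np.linalg.lstsq(A,q[:,0],rcond=None)[0]; cz=np.linalg.lstsq(A,q[:,2],rcond=None)[0]
        k=(abs(q[:,0]-A@cx)<.008)&(abs(q[:,2]-A@cz)<.01); q=q[k];A=A[k]
    print(' x=%.4f*y+%.4f  z=%.4f*y+%.4f n%d y %.3f..%.3f'%(*cx,*cz,len(q),q[:,1].min(),q[:,1].max()))
    # stop
    s=ok&(x>.55)&(x<.70)&(y>.19)&(y<.29)&(z>.118)&(z<.136)&(hsv[...,1]<90); 
    if s.sum(): print(' stop',rect(P[s]),P[s].min(0),P[s].max(0))
    o=blobs(c,(5,150,120),(16,255,255))[0][0]; top=o[o[:,2]>.145]; print(' tab orange',len(top),rect(top),np.median(top,0))
    b=o[o[:,2]<.135];print(' bridge',rect(b))
    # tray
    s=ok&(x>.48)&(x<.75)&(y>-.42)&(y<-.16)&(z>.034)&(z<.05)&(x>.53); print(' tray rim',rect(P[s]),np.median(P[s],0))
    # guide
    s=ok&(x>.38)&(x<.52)&(y>-.42)&(y<-.2)&(z>.064)&(z<.08); print(' guide tops',s.sum(),rect(P[s]),np.median(P[s],0))
    s=ok&(x>.38)&(x<.52)&(y>-.45)&(y<-.2)&(z>.095)&(z<.14); print(' knob',s.sum(),rect(P[s]),P[s].min(0),P[s].max(0))
    s=ok&(x>.36)&(x<.54)&(y>-.48)&(y<-.2)&(z>.004)&(z<.018); print(' guide base',s.sum(),rect(P[s]))
    # lever
    s=ok&(x>.38)&(x<.58)&(y>.2)&(y<.42)&(z>.034)&(z<.05); print(' lever housing',s.sum(),rect(P[s]))
    s=ok&(x>.38)&(x<.58)&(y>.2)&(y<.42)&(z>.10)&(z<.13); print(' post',s.sum(),rect(P[s]),P[s].max(0))
    s=(ok)&(x>.55)&(x<.70)&(y>-.2)&(y<.3)&(z>.005)&(z<.02); print(' base',s.sum(),rect(P[s]))
```

```text
top table z 0.00011202458374187982
rail n 651
 x=-0.0415*y+0.6321  z=-0.3449*y+0.1905 n360 y -0.053..0.190
 stop ((621.0997924804688, 230.03086853027344), (64.82679748535156, 78.90955352783203), 1.4997057914733887) [0.5879 0.1906 0.118 ] [0.6527 0.2699 0.1302]
 tab orange 53 ((622.4931030273438, 242.32177734375), (25.5501651763916, 13.673218727111816), 88.66549682617188) [0.6215 0.2414 0.1587]
 bridge ((621.3407592773438, 228.0355987548828), (50.714054107666016, 52.56340789794922), 2.8603687286376953)
 tray rim ((630.3153076171875, -284.65570068359375), (151.1794891357422, 151.132568359375), 84.50340270996094) [ 0.627  -0.2898  0.039 ]
 guide tops 228 ((445.9788818359375, -314.7643737792969), (52.779747009277344, 145.08111572265625), 2.1396498680114746) [ 0.435  -0.3222  0.0694]
 knob 76 ((448.7335205078125, -366.3072204589844), (12.68295669555664, 26.734479904174805), 0.8126673102378845) [ 0.4422 -0.3797  0.097 ] [ 0.4551 -0.3529  0.1276]
 guide base 1457 ((450.10174560546875, -339.6061096191406), (177.62335205078125, 277.6918029785156), 0.2200741171836853)
 lever housing 1367 ((462
[... 1067 characters left out ...]
3125), 1.2264059782028198) [ 0.4346 -0.3245  0.0683]
 knob 158 ((447.70501708984375, -369.6502685546875), (14.737034797668457, 30.5304012298584), 0.7739365696907043) [ 0.4403 -0.385   0.095 ] [ 0.4552 -0.3544  0.1247]
 guide base 1300 ((457.01934814453125, -323.35211181640625), (165.27792358398438, 238.39402770996094), 1.1663479804992676)
 lever housing 616 ((460.6803894042969, 296.36578369140625), (224.980712890625, 127.31298828125), 72.43880462646484)
 post 37 ((455.23504638671875, 271.4324035644531), (16.44406509399414, 16.96834373474121), 10.55439281463623) [0.4621 0.2813 0.1188]
 base 3436 ((616.84423828125, 67.81153869628906), (140.8131561279297, 417.50494384765625), 2.090435028076172)
```

```bash
cat > go.py <<'E'
import sys
from h import *
from scipy.spatial.transform import Rotation as Ro
# usage: go.py x y z yawdeg(of tool y)
s=get_state(); p=s['eef_pos']; R=Ro.from_quat(s['tcp_rot']).as_matrix()
yaw=np.degrees(np.arctan2(R[1,1],R[0,1]))
print('t %.2f pos'%s['time'],p.round(4),'yaw %.2f'%yaw,'open %.3f'%s['opening'],'F',s['contact_force'].round(1))
if len(sys.argv)>3:
    t=np.array(list(map(float,sys.argv[1:4]))); d=R.T@(t-p)
    print('total shift units',(d/.04).round(2))
if len(sys.argv)>4:
    print('turn units',round((yaw-float(sys.argv[4]))/5,2))
E
python3 go.py .192 .43 .26 2.4
```

```text
t 0.15 pos [0.192  0.6466 0.2303] yaw 73.45 open 1.001 F [-0.1 -0.5  0.8]
total shift units [-1.54 -5.19 -0.73]
turn units 14.21
```

Call:
step_arm(targets=[[[1,-0.26,-0.88,-0.15,0],[1,-0.26,-0.88,-0.15,0],[1,-0.26,-0.88,-0.15,0],[1,-0.26,-0.88,-0.15,0],[1,-0.26,-0.88,-0.1,0],[1,-0.26,-0.88,-0.1,0]]])

```text
time: 0.65
eef_pos: [0.1915, 0.425, 0.2631]
tcp_rot: [0.144, 0.99, -0.0, -0.0]
contact_force: [0.3, -1.2, 0.9]
opening: 1.0
```

Call:
step_arm(targets=[[[0.6,0,0,0,1],[0.6,0,0,0,1],[0.6,0,0,0,1],[0.6,0,0,0,1],[0.6,0,0,0,1],[0.6,0,0,0,1],[0.6,0,0,0,1],[0.6,0,0,0,1],[0.6,0,0,0,1],[0.6,0,0,0,1]]])

```text
time: 1.48
eef_pos: [0.1917, 0.4266, 0.263]
tcp_rot: [0.55, 0.835, -0.0, -0.0]
contact_force: [0.4, 0.2, -0.1]
opening: 0.598
```

Call:
step_arm(targets=[[[0.6,0,0,0,1],[0.6,0,0,0,1],[0.6,0,0,0,1],[0.6,0,0,0,1],[0.6,0,0,0,0],[0.6,0,0,0,0]]])

```text
time: 1.98
eef_pos: [0.1917, 0.4266, 0.2631]
tcp_rot: [0.685, 0.729, -0.0, 0.0]
contact_force: [0.3, -0.3, -0.2]
opening: 0.602
```

```bash
python3 go.py .621 .15 .27 2.4
```

```text
t 1.98 pos [0.1917 0.4266 0.2631] yaw 3.58 open 0.602 F [ 0.3 -0.3 -0.2]
total shift units [-7.57 10.28 -0.17]
turn units 0.24
```

Call:
step_arm(targets=[[[0.6,-0.4,1,0,0.24],[0.6,-0.5,1,0,0],[0.6,-0.5,1,0,0],[0.6,-0.5,1,0,0],[0.6,-0.5,1,0,0],[0.6,-0.5,1,0,0],[0.6,-0.5,1,0,0],[0.6,-0.5,1,0,0],[0.6,-0.5,1,0,0],[0.6,-0.5,1,0,0]]])

```text
time: 2.82
eef_pos: [0.5749, 0.258, 0.263]
tcp_rot: [0.692, 0.721, -0.0, -0.0]
contact_force: [-0.4, 1.4, 1.0]
opening: 0.599
```

```bash
python3 go.py .622 .238 .25 2.4
```

```text
t 2.82 pos [0.5749 0.258  0.263 ] yaw 2.36 open 0.599 F [-0.4  1.4  1. ]
total shift units [-0.55  1.16  0.33]
turn units -0.01
```

Call:
step_arm(targets=[[[0.6,-0.3,0.6,0.2,0],[0.6,-0.25,0.5,0.1,0],[0.6,0,0,0,0],[0.6,0,0,0,0]]])

```text
time: 3.15
eef_pos: [0.6183, 0.2382, 0.25]
tcp_rot: [0.693, 0.721, -0.001, -0.001]
contact_force: [-0.2, 0.3, -0.6]
opening: 0.6
```

Run:
```python
from m import *
np.set_printoptions(precision=4,suppress=True)
c=cam('wrist'); save(c,'w1.png'); P=cloud(c)
s=get_state(); print(s['eef_pos'])
for name,lo,hi in [('orange',(5,150,60),(16,255,255))]:
    for p,ce,st in blobs(c,lo,hi):
        print(ce,len(p),p.min(0),p.max(0)); q=p[p[:,2]>.142]; print(rect(q),np.median(q,0))
        q=p[p[:,2]<.135]; print(rect(q),np.median(q,0))
```

```text
[0.6177 0.239  0.2507]
[ 72.4844 159.7054] 353 [0.3422 0.2187 0.0387] [0.3832 0.2534 0.0514]
((0.0, 0.0), (0.0, 0.0), 0.0) [nan nan nan]
((366.81939697265625, 240.8196563720703), (18.500747680664062, 48.978939056396484), 51.93077087402344) [0.3715 0.2451 0.0446]
[321.4734 206.0204] 4269 [0.595  0.1529 0.015 ] [0.664  0.2595 0.1666]
((621.1738891601562, 244.4349365234375), (13.609537124633789, 29.914533615112305), 2.2749924659729004) [0.6211 0.2448 0.1593]
((626.4750366210938, 202.70787048339844), (58.15138244628906, 110.31812286376953), 9.187601089477539) [0.6225 0.2273 0.1211]
  return _methods._mean(a, axis=axis, dtype=dtype,
  ret = um.true_divide(
```

View pics/w1.png

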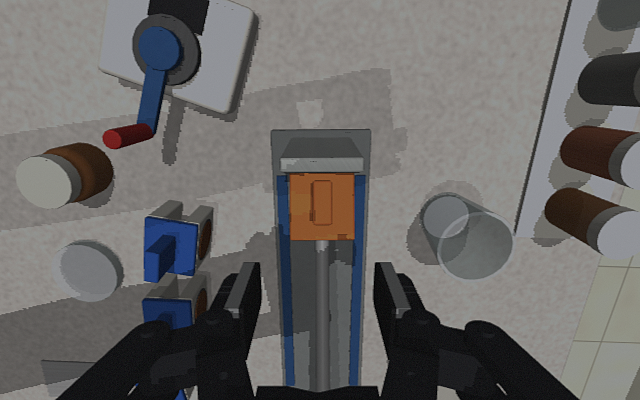

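The wrist view shows the orange tab at px (321,202), centred at world (0.621, 0.244), with the stop plate behind it at (320,165). The jaws straddle it cleanly.

Call:
step_arm(targets=[[[0.6,0,0.08,0.6,0],[0.6,0,0,0.8,0],[0.6,0,0,0.8,0],[0.6,0,0,0.5,0],[0.6,0,0,0.2,0],[0.6,0,0,0,0]]])

```text
time: 3.7
eef_pos: [0.6188, 0.2398, 0.133]
tcp_rot: [0.692, 0.722, -0.002, -0.001]
contact_force: [-0.0, -0.6, -0.1]
opening: 0.598
```

Call:
step_arm(targets=[[[0,0,0,0,0],[0,0,0,0,0],[0,0,0,0,0],[0,0,0,0,0],[0,0,0,0,0],[0,0,0,0,0],[0,0,0,0,0],[0,0,0,0,0]]], squeeze=40)

```text
time: 4.37
eef_pos: [0.6222, 0.2397, 0.1383]
tcp_rot: [0.693, 0.721, 0.002, 0.001]
contact_force: [-1.4, 0.9, 6.8]
opening: 0.153
```

```bash
python3 go.py
```

```text
t 4.37 pos [0.6222 0.2397 0.1383] yaw 2.26 open 0.153 F [-1.4  0.9  6.8]
```

Call:
step_arm(targets=[[[0,0,0,-0.3,0],[0,0,0,-0.5,0],[0,0,0,-0.8,0],[0,0,0,-0.9,0],[0,0,0,-0.9,0],[0,0,0,-0.9,0],[0,0,0,-0.9,0],[0,0,0,-0.5,0],[0,0,0,0,0],[0,0,0,0,0]]])

```text
time: 5.2
eef_pos: [0.6215, 0.2391, 0.3651]
tcp_rot: [0.693, 0.721, 0.001, 0.001]
contact_force: [-0.2, -1.1, -2.2]
opening: 0.159
```

```bash
python3 go.py .63 -.286 .36 5.5
python3 - <<'E'
from h import *
c=cam('wrist'); save(c,'w2.png')
c=cam('side'); save(c,'s2.png')
E
```

```text
t 5.20 pos [0.6215 0.2391 0.3651] yaw 2.25 open 0.159 F [-0.2 -1.1 -2.2]
total shift units [-13.13  -0.3    0.12]
turn units -0.65
```

View pics/s2.png

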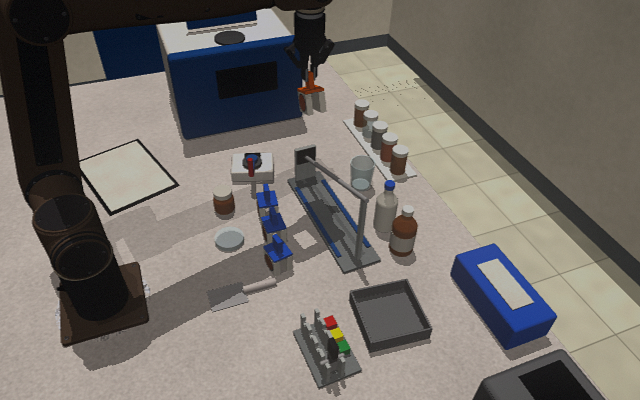

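View pics/w2.png

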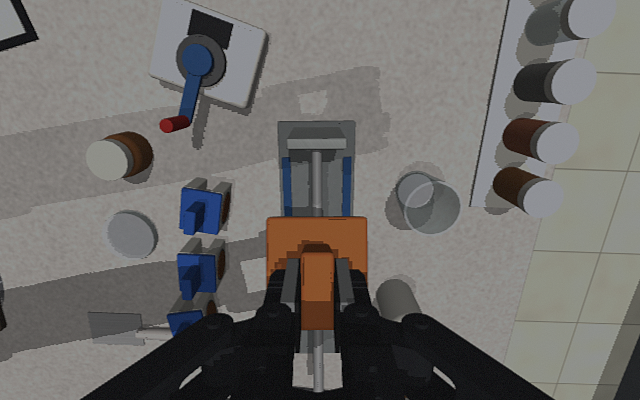

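The hanger is held in the jaws: orange at wrist px (318,270), side px (312,92). The rail is now empty.

Call:
step_arm(targets=[[[0,-0.6,0,0,0],[0,-1,0,0,0],[0,-1,0,0,0],[0,-1,0,0,0],[0,-1,0,0,0],[0,-1,-0.05,0,0],[0,-1,-0.05,0,0],[0,-1,-0.05,0,0],[0,-1,-0.05,0,0],[0,-1,-0.05,0,0]]])

```text
time: 6.13
eef_pos: [0.625, -0.1465, 0.3595]
tcp_rot: [0.693, 0.721, -0.001, -0.003]
contact_force: [0.5, -0.2, -1.6]
opening: 0.152
```

Call:
step_arm(targets=[[[0,-1,-0.05,0,0],[0,-1,0,0.2,0],[0,-1,0,0.4,0],[0,-0.5,0,1,0],[0,0,0,1,0],[0,0,0,1,0],[0,0,0,0.8,0],[0,0,0,0.3,0],[0,0,0,0,0]]])

```text
time: 6.88
eef_pos: [0.6261, -0.2801, 0.1705]
tcp_rot: [0.693, 0.721, -0.001, -0.007]
contact_force: [-0.3, -0.4, -1.3]
opening: 0.156
```

```bash
python3 go.py .63 -.286 .15
python3 - <<'E'
from h import *
c=cam('side'); save(c,'s3.png')
E
```

```text
t 6.88 pos [ 0.6261 -0.2801  0.1705] yaw 2.25 open 0.156 F [-0.3 -0.4 -1.3]
total shift units [-0.16  0.1   0.51]
```

View pics/s3.png

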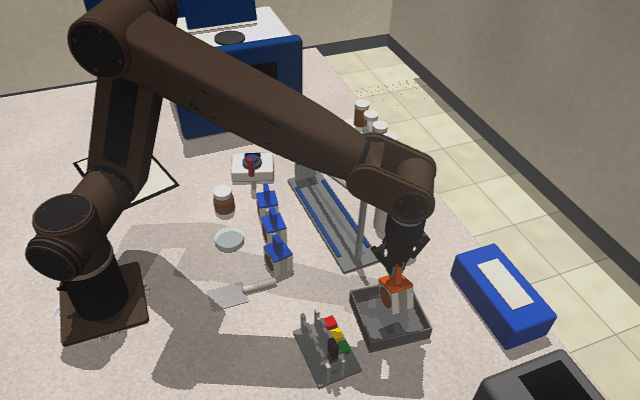

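Call:
step_arm(targets=[[[0,-0.1,0.1,0.5,0],[0,0,0,0.7,0],[0,0,0,0.5,0],[0,0,0,0.2,0],[0,0,0,0.1,0],[0,0,0,0,0]]], squeeze=20)

```text
time: 7.43
eef_pos: [0.6347, -0.2864, 0.1001]
tcp_rot: [0.693, 0.721, 0.0, 0.001]
contact_force: [-0.3, -0.2, -1.3]
opening: 0.153
```

Call:
step_arm(targets=[[[0,0,0,0.06,0],[0,0,0,0.06,0],[0,0,0,0.06,0],[0,0,0,0,0]]])

```text
time: 7.77
eef_pos: [0.6349, -0.2867, 0.0933]
tcp_rot: [0.693, 0.721, 0.0, 0.002]
contact_force: [0.7, 0.2, 2.0]
opening: 0.15
```

```bash
python3 go.py
python3 - <<'E'
from h import *
c=cam('side'); save(c,'s4.png')
im=cv2.resize(c['pixels'][200:390,280:480,::-1],None,fx=3,fy=3);cv2.imwrite('pics/s4.png',im)
E
```

```text
t 7.77 pos [ 0.6349 -0.2867  0.0933] yaw 2.25 open 0.150 F [0.7 0.2 2. ]
```

View pics/s4.png

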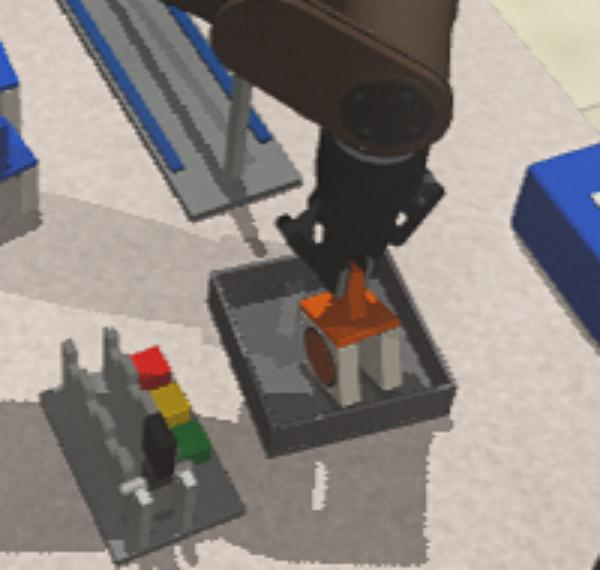

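Call:
step_arm(targets=[[[0,0,0,0.06,0],[0,0,0,0.06,0],[0,0,0,0.06,0],[0,0,0,0.06,0],[0,0,0,0.06,0],[0,0,0,0,0]]])

```text
time: 8.32
eef_pos: [0.6367, -0.2895, 0.0925]
tcp_rot: [0.693, 0.721, -0.001, 0.004]
contact_force: [-12.8, 3.3, 33.8]
opening: 0.153
```

```bash
python3 go.py
python3 - <<'E'
from h import *
c=cam('side'); save(c,'s4.png')
im=cv2.resize(c['pixels'][200:390,280:480,::-1],None,fx=3,fy=3);cv2.imwrite('pics/s5.png',im)
E
```

```text
t 8.32 pos [ 0.6367 -0.2895  0.0925] yaw 2.32 open 0.153 F [-12.8   3.3  33.8]
```

View pics/s5.png

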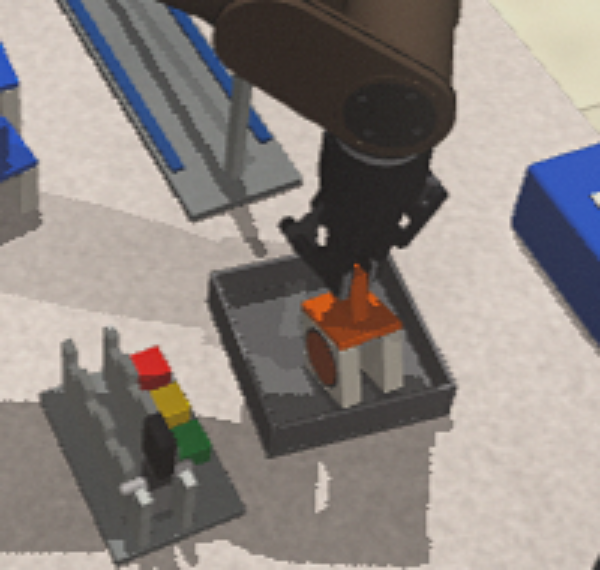

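Call:
step_arm(targets=[[[0,0,0,-0.15,0],[0,0,0,-0.12,0],[0,0,0,0,0]]])

```text
time: 8.62
eef_pos: [0.6349, -0.2868, 0.0927]
tcp_rot: [0.693, 0.721, 0.0, 0.002]
contact_force: [-1.2, -0.7, 9.2]
opening: 0.155
```

```bash
python3 go.py
```

```text
t 8.62 pos [ 0.6349 -0.2868  0.0927] yaw 2.25 open 0.155 F [-1.2 -0.7  9.2]
```

Call:
step_arm(targets=[[[0.2,0,0,0,0],[0.22,0,0,0,0],[0.24,0,0,0,0],[0.24,0,0,0,0],[0.24,0,0,0,0]]])

```text
time: 9.03
eef_pos: [0.6334, -0.2857, 0.089]
tcp_rot: [0.693, 0.721, -0.0, -0.001]
contact_force: [0.2, -0.2, -0.2]
opening: 0.244
```

```bash
python3 go.py
python3 - <<'E'
from h import *
c=cam('side'); save(c,'s4.png')
im=cv2.resize(c['pixels'][200:390,280:480,::-1],None,fx=3,fy=3);cv2.imwrite('pics/s6.png',im)
E
```

```text
t 9.03 pos [ 0.6334 -0.2857  0.089 ] yaw 2.26 open 0.244 F [ 0.2 -0.2 -0.2]
```

View pics/s6.png

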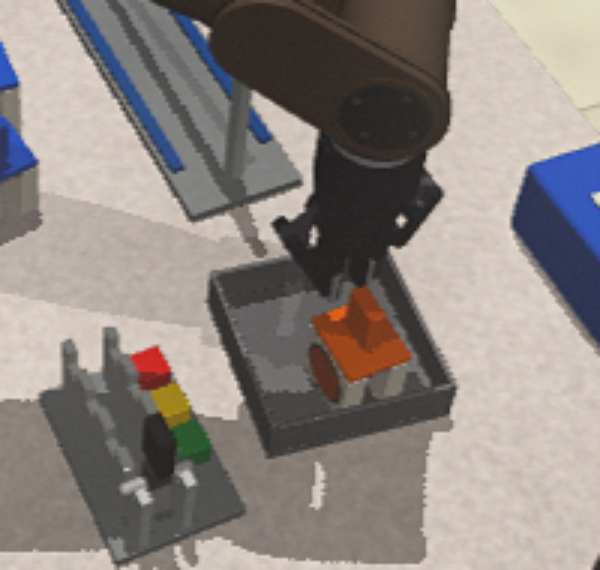

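The hanger now looks level (px ~(360,340) in the crop). I'll raise the arm and check it.

Call:
step_arm(targets=[[[0.4,0,0,0,0],[0.5,0,0,-0.3,0],[0.6,0,0,-0.6,0],[0.6,0,0,-1,0],[0.6,0,0,-1,0],[0.6,0,0,-1,0]]])

```text
time: 9.58
eef_pos: [0.6336, -0.2858, 0.2486]
tcp_rot: [0.693, 0.721, -0.0, -0.0]
contact_force: [1.1, -0.4, 0.5]
opening: 0.597
```

```bash
python3 go.py .449 -.367 .215 1.5
python3 - <<'E'
from m import *
np.set_printoptions(precision=4,suppress=True)
c=cam('side')
im=cv2.resize(c['pixels'][200:390,280:480,::-1],None,fx=3,fy=3);cv2.imwrite('pics/s7.png',im)
for p,ce,st in blobs(c,(5,150,90),(16,255,255)):
    q=p[p[:,2]>.09]; print(ce,p.max(0),len(q), rect(q) if len(q) else 0, rect(p[(p[:,2]>.055)&(p[:,2]<.08)]))
E
```

```text
t 9.58 pos [ 0.6336 -0.2858  0.2486] yaw 2.25 open 0.597 F [ 1.1 -0.4  0.5]
total shift units [-1.85 -4.69  0.84]
turn units 0.15
[410.5667 229.6   ] [ 0.784  -0.118   0.1023] 30 ((770.6139526367188, -124.12679290771484), (27.749744415283203, 9.822638511657715), 5.28622579574585) ((0.0, 0.0), (0.0, 0.0), 0.0)
[400.0035 311.7444] [ 0.6956 -0.2473  0.1126] 132 ((635.8112182617188, -318.7335510253906), (15.535120010375977, 34.81072998046875), 4.190730571746826) ((636.5104370117188, -319.64178466796875), (55.71207809448242, 61.15319061279297), 1.8322149515151978)
```

View pics/s7.png

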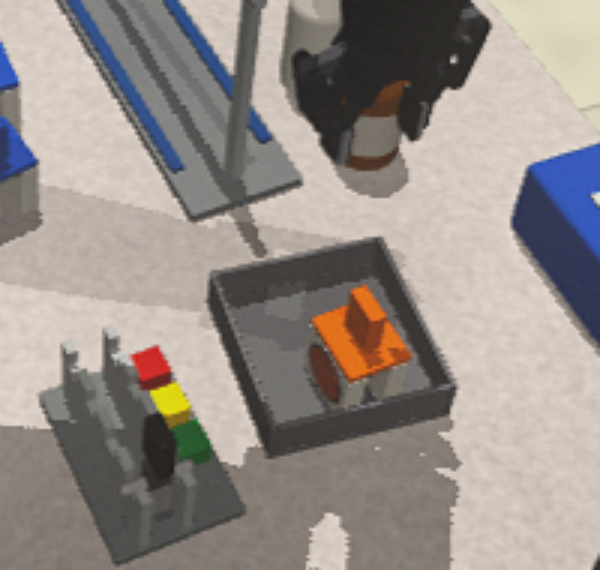

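The orange hanger stands upright inside the tray (crop px (360,340); tab top at z≈0.11). The knob comes next, with its top at crop px (158,430).

Call:
step_arm(targets=[[[0.6,0,-0.8,0,0.15],[0.6,-0.3,-0.9,0,0],[0.6,-0.4,-0.9,0,0],[0.6,-0.4,-0.9,0.1,0],[0.6,-0.4,-0.9,0.1,0],[0.6,-0.35,-0.3,0.1,0],[0.6,0,0,0,0],[0.6,0,0,0,0]]])

```text
time: 10.3
eef_pos: [0.4474, -0.366, 0.2349]
tcp_rot: [0.699, 0.716, 0.0, 0.001]
contact_force: [-0.1, -0.3, 0.3]
opening: 0.6
```

```bash
python3 - <<'E'
from m import *
np.set_printoptions(precision=4,suppress=True)
for n in ['wrist','top']:
    c=cam(n); save(c,n+'8.png'); P=cloud(c)
    x,y,z=P[...,0],P[...,1],P[...,2]; g=(c['pixels'].max(-1)<70)
    s=(x>.40)&(x<.50)&(y>-.42)&(y<-.3)&(z>.108)&(z<.13)&g; print(n,' knob top',s.sum(),rect(P[s]),np.median(P[s],0))
    s=(x>.38)&(x<.52)&(y>-.42)&(y<-.2)&(z>.064)&(z<.078); print(' guide tops',s.sum(),rect(P[s]),np.median(P[s],0))
    for name,lo,hi in [('green',(45,80,40),(80,255,255)),('yellow',(25,100,60),(35,255,255))]:
        for p,ce,st in blobs(c,lo,hi): 
            q=p[p[:,2]>.02]; print(name,ce,rect(q),np.median(q,0))
E
python3 go.py .4485 -.367 .12 1.5
```

```text
wrist  knob top 650 ((446.8793640136719, -367.12872314453125), (13.944966316223145, 27.34630012512207), 1.6394246816635132) [ 0.4473 -0.3648  0.123 ]
 guide tops 2253 ((444.6363525390625, -315.50958251953125), (55.984397888183594, 145.02780151367188), 2.3254542350769043) [ 0.4386 -0.3182  0.0703]
green [360.2914 139.3762] ((489.8478698730469, -331.0028076171875), (25.12411880493164, 26.11297035217285), 1.9896727800369263) [ 0.4895 -0.33    0.0324]
yellow [361.7889 102.2743] ((488.6834411621094, -296.37078857421875), (24.033170700073242, 25.911252975463867), 3.9509706497192383) [ 0.4886 -0.2949  0.0325]
top  knob top 61 ((448.3337097167969, -367.0124816894531), (27.243183135986328, 12.640157699584961), 88.88887023925781) [ 0.4474 -0.3644  0.1223]
 guide tops 236 ((444.9914245605469, -315.19305419921875), (52.77201843261719, 144.8237762451172), 3.236715316772461) [ 0.4373 -0.3219  0.0691]
green [430.1458 239.7604] ((489.47625732421875, -329.11767578125), (23.86330795288086, 27.66397476196289), 9.78815746307373) [ 0.4886 -0.3293  0.0316]
yellow [418.0123 239.9877] ((489.179443359375, -296.6292419433594), (24.527442932128906, 24.823049545288086), 0.9272473454475403) [ 0.4878 -0.296   0.0322]
t 10.40 pos [ 0.4486 -0.3652  0.235 ] yaw 1.53 open 0.602 F [-0.6  0.8  0.1]
total shift units [-0.04 -0.01  2.88]
turn units 0.01
```

View pics/wrist8.png

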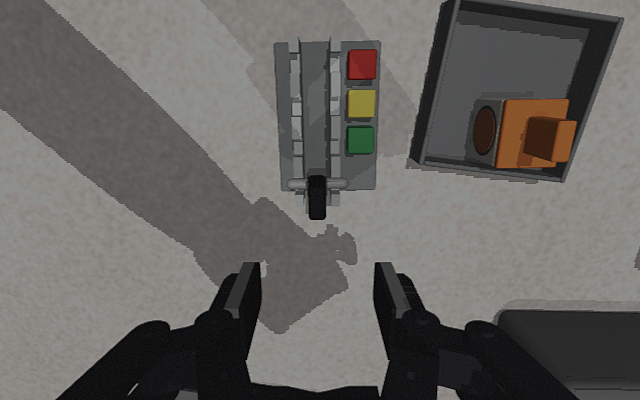

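Wrist view: knob at px (317,197), cross-bar at (317,184) in the end notch, green tag one notch ahead at (361,139). I'll descend over the knob.

Call:
step_arm(targets=[[[0.5,-0.04,0,0.6,0],[0.5,0,0,1,0],[0.5,0,0,1,0],[0.5,0,0,0.7,0],[0.5,0,0,0.3,0],[0.5,0,0,0,0]]])

```text
time: 10.9
eef_pos: [0.4473, -0.3644, 0.0867]
tcp_rot: [0.697, 0.717, 0.0, -0.004]
contact_force: [-0.4, 0.0, -0.2]
opening: 0.502
```

Call:
step_arm(targets=[[[0,0,0,0,0],[0,0,0,0,0],[0,0,0,0,0],[0,0,0,0,0],[0,0,0,0,0],[0,0,0,0,0],[0,0,0,0,0]]], squeeze=35)

```text
time: 11.48
eef_pos: [0.4493, -0.3683, 0.0928]
tcp_rot: [0.698, 0.716, 0.0, 0.003]
contact_force: [1.0, 0.7, 6.5]
opening: 0.156
```

```bash
python3 go.py
```

```text
t 11.48 pos [ 0.4493 -0.3683  0.0928] yaw 1.49 open 0.156 F [1.  0.7 6.5]
```

Call:
step_arm(targets=[[[0,0,0,-0.2,0],[0,0,0,-0.3,0],[0,0,0,-0.3,0],[0,0,0,0,0],[0,0,0,0,0]]])

```text
time: 11.9
eef_pos: [0.4483, -0.3675, 0.1236]
tcp_rot: [0.698, 0.716, -0.0, 0.001]
contact_force: [0.2, 0.2, -1.2]
opening: 0.156
```

```bash
python3 go.py
python3 - <<'E'
from h import *
c=cam('side'); 
im=cv2.resize(c['pixels'][280:390,280:400,::-1],None,fx=5,fy=5);cv2.imwrite('pics/s9.png',im)
c=cam('wrist'); save(c,'w9.png')
E
```

```text
t 11.90 pos [ 0.4483 -0.3675  0.1236] yaw 1.50 open 0.156 F [ 0.2  0.2 -1.2]
```

View pics/s9.png

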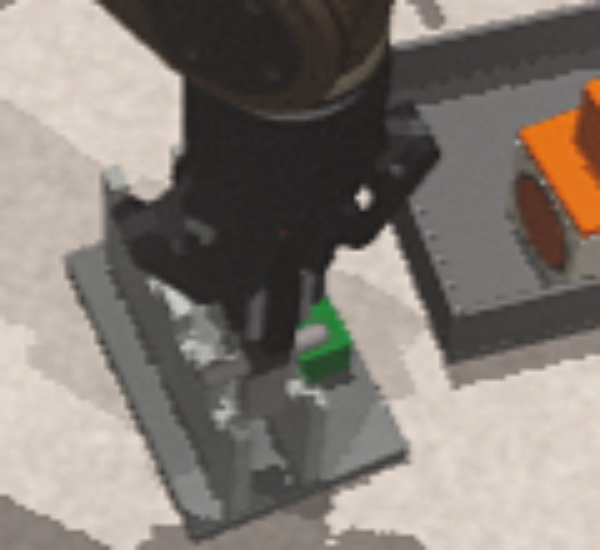

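View pics/w9.png

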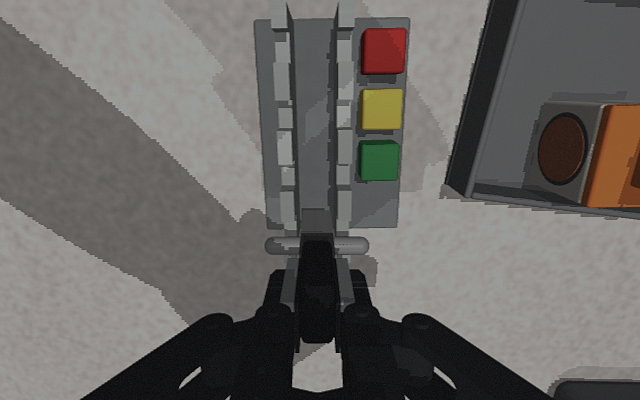

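The slide is up and its bar (wrist px (317,245)) clears the plates. I'll move it one notch pitch (35 mm) along the guide.

Call:
step_arm(targets=[[[0,0.3,0,0,0],[0,0.4,0,0,0],[0,0.18,-0.01,0,0],[0,0,0,0,0],[0,0,0,0,0]]])

```text
time: 12.42
eef_pos: [0.4466, -0.3307, 0.122]
tcp_rot: [0.697, 0.717, -0.0, -0.0]
contact_force: [0.0, -0.5, -1.8]
opening: 0.156
```

```bash
python3 go.py;python3 - <<'E'
from h import *
c=cam('wrist'); save(c,'w10.png')
E
```

```text
t 12.42 pos [ 0.4466 -0.3307  0.122 ] yaw 1.59 open 0.156 F [ 0.  -0.5 -1.8]
```

View pics/w10.png

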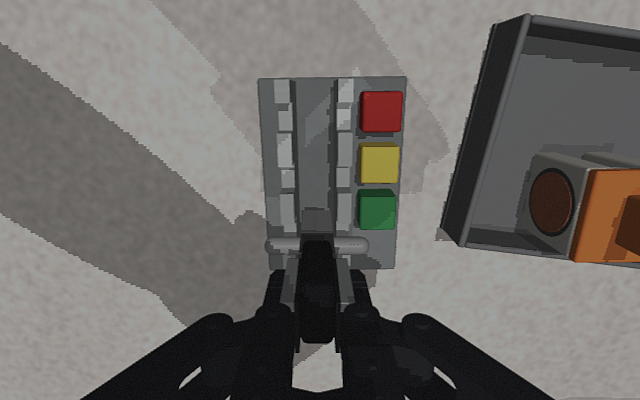

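Call:
step_arm(targets=[[[0,-0.02,0,0.25,0],[0,0,0,0.25,0],[0,0,0,0.12,0],[0,0,0,0,0],[0,0,0,0,0]]])

```text
time: 12.88
eef_pos: [0.4461, -0.3323, 0.0962]
tcp_rot: [0.698, 0.716, 0.0, -0.001]
contact_force: [-0.6, 0.1, -1.5]
opening: 0.157
```

```bash
python3 go.py;python3 - <<'E'
from h import *
c=cam('side'); 
im=cv2.resize(c['pixels'][280:390,280:400,::-1],None,fx=5,fy=5);cv2.imwrite('pics/s11.png',im)
E
```

```text
t 12.88 pos [ 0.4461 -0.3323  0.0962] yaw 1.48 open 0.157 F [-0.6  0.1 -1.5]
```

View pics/s11.png

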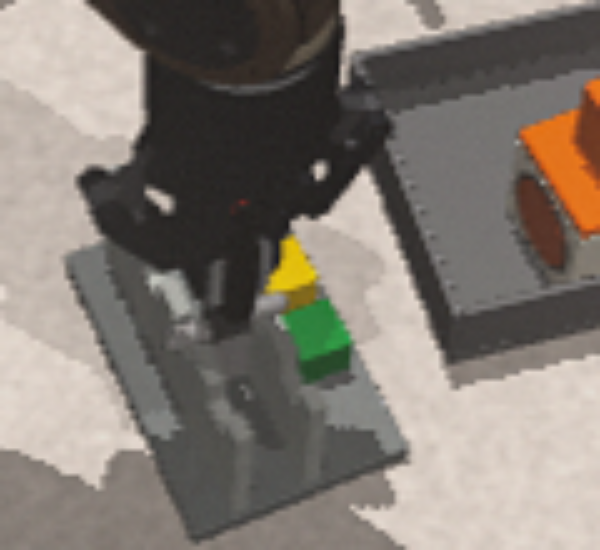

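Call:
step_arm(targets=[[[0,0,0,0.07,0],[0.25,0,0,0,0],[0.4,0,0,0,0],[0.6,0,0,0,0],[0.6,0,0,-0.4,0],[0.6,0,0,-1,0],[0.6,0,0,-1,0],[0.6,0,0,-1,0]]])

```text
time: 13.6
eef_pos: [0.4464, -0.3322, 0.2321]
tcp_rot: [0.698, 0.716, 0.0, -0.0]
contact_force: [0.4, 0.0, 0.0]
opening: 0.599
```

```bash
python3 go.py
cat > hang.py <<'E'
from m import *
np.set_printoptions(precision=4,suppress=True)
def hangers(n,c=None):
    c=c or cam(n)
    for p,ce,st in blobs(c,(105,100,40),(125,255,255)):
        q=p[(p[:,2]>.09)&(p[:,2]<.12)&(p[:,0]<.56)]
        if len(q)>12: print(n,ce.round(0),len(q),'tab',rect(q))
    return c
E
python3 - <<'E'
from hang import *
c=cam('wrist');save(c,'w12.png'); P=cloud(c);x,y,z=P[...,0],P[...,1],P[...,2]; g=(c['pixels'].max(-1)<70)
s=(x>.40)&(x<.50)&(y>-.42)&(y<-.28)&(z>.108)&(z<.14)&g; print(' knob top',s.sum(),rect(P[s]),np.median(P[s],0))
c=hangers('top'); save(c,'t12.png')
hangers('side')
E
```

```text
t 13.60 pos [ 0.4464 -0.3322  0.2321] yaw 1.51 open 0.599 F [0.4 0.  0. ]
 knob top 671 ((446.7510986328125, -332.45416259765625), (13.401243209838867, 27.660398483276367), 1.2287099361419678) [ 0.4467 -0.3301  0.123 ]
top [251. 245.] 69 tab ((466.5065612792969, 156.4626922607422), (31.845046997070312, 13.42568302154541), 81.48506927490234)
top [287. 250.] 75 tab ((455.14361572265625, 60.78817367553711), (12.906670570373535, 31.040843963623047), 1.0236817598342896)
top [324. 258.] 69 tab ((435.55230712890625, -36.75462341308594), (13.783370018005371, 31.422042846679688), 10.016963958740234)
top [ 75. 263.] 40 tab ((415.4425048828125, 590.6600952148438), (4.5553364753723145, 25.32929229736328), 84.12086486816406)
top [ 76. 290.] 19 tab ((346.9318542480469, 590.94580078125), (2.858586072921753, 26.25950050354004), 86.93070220947266)
side [263.  75.] 71 tab ((541.031494140625, 586.6032104492188), (18.25368881225586, 36.704261779785156), 88.93313598632812)
side [273. 222.] 55 tab ((450.83392333984375, 56.438720703125), (13.518524169921875, 31.499900817871094), 23.04214096069336)
side [277. 249.] 76 tab ((435.5228271484375, -40.05518341064453), (16.21123504638672, 32.226192474365234), 4.642950534820557)
```

View pics/w12.png

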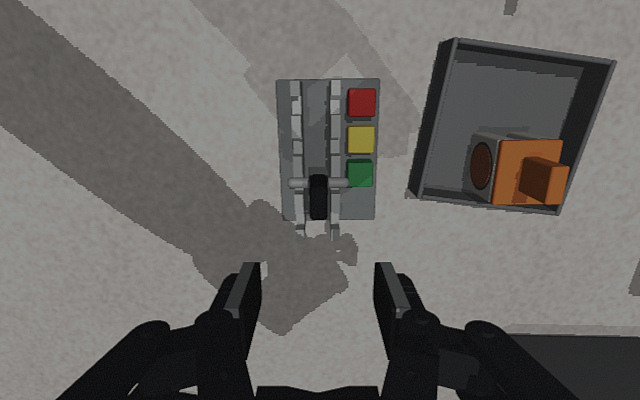

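View pics/t12.png

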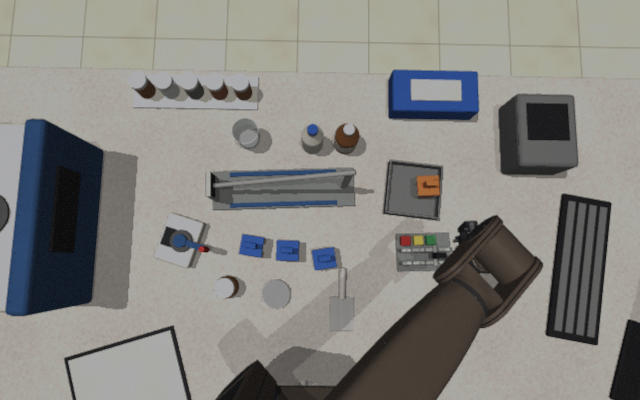

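Top and wrist views: the slide sits in the green notch with its bar at wrist px (318,183) beside the green tag, and the knob top is at z 0.123, the same as when it was seated before. The hangers have not moved.

```bash
python3 go.py .4355 -.038 .2 10
```

```text
t 13.75 pos [ 0.4486 -0.3346  0.2365] yaw 1.51 open 0.601 F [ 0.2  0.3 -0.2]
total shift units [ 7.43 -0.14  0.85]
turn units -1.7
```

Call:
step_arm(targets=[[[0.6,0.8,-0.02,0,0],[0.6,1,-0.02,0,0],[0.6,1,-0.02,0,0],[0.6,1,-0.02,0,0],[0.6,1,-0.02,0,0],[0.6,1,0,0.1,0],[0.6,1,0,0.2,0],[0.6,0.5,0,0.2,0],[0.6,0,0,0.2,-0.8],[0.6,0,0,0.1,-0.8]]])

```text
time: 14.58
eef_pos: [0.4335, -0.0388, 0.1962]
tcp_rot: [0.644, 0.765, -0.001, -0.002]
contact_force: [0.4, 0.2, 0.6]
opening: 0.602
```

```bash
python3 go.py .4355 -.038 .2 10
python3 - <<'E'
from hang import *
c=hangers('wrist'); save(c,'w13.png')
E
```

```text
t 14.58 pos [ 0.4335 -0.0388  0.1962] yaw 9.88 open 0.602 F [0.4 0.2 0.6]
total shift units [ 0.01  0.05 -0.1 ]
turn units -0.02
wrist [368.  70.] 1289 tab ((454.2834167480469, 60.707244873046875), (32.00388717651367, 14.233870506286621), 89.18721771240234)
wrist [319. 191.] 888 tab ((434.1754150390625, -36.61083984375), (13.774879455566406, 31.49932289123535), 9.762247085571289)
```

View pics/w13.png

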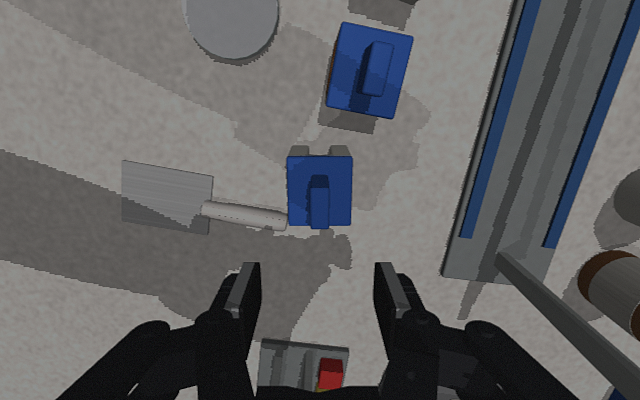

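The wrist view shows the right-hand hanger's tab at px (319,200), centred between the jaws, with the spatula beside it clear of the fingers. Grasping it.

Call:
step_arm(targets=[[[0.6,0.02,0.03,0.5,0],[0.6,0,0,0.9,0],[0.6,0,0,0.9,0],[0.6,0,0,0.5,0],[0.6,0,0,0.25,0],[0.6,0,0,0,0]]])

```text
time: 15.13
eef_pos: [0.4337, -0.0392, 0.0737]
tcp_rot: [0.647, 0.763, -0.001, -0.003]
contact_force: [-0.5, -0.3, 0.7]
opening: 0.601
```

Call:
step_arm(targets=[[[0,0,0,0,0],[0,0,0,0,0],[0,0,0,0,0],[0,0,0,0,0],[0,0,0,0,0],[0,0,0,0,0],[0,0,0,0,0],[0,0,0,0,0]]], squeeze=40)

```text
time: 15.8
eef_pos: [0.4372, -0.0403, 0.0781]
tcp_rot: [0.646, 0.763, 0.0, 0.001]
contact_force: [-2.0, 0.1, 6.3]
opening: 0.154
```

```bash
python3 go.py
```

```text
t 15.80 pos [ 0.4372 -0.0403  0.0781] yaw 9.50 open 0.154 F [-2.   0.1  6.3]
```

Call:
step_arm(targets=[[[0,0,0,-0.3,0],[0,0,0,-0.8,0],[0,0,0,-1,0],[0,0,0,-1,0],[0,0,0,-1,0],[0,0,0,-1,0.7],[0,0,0,-1,0.74],[0,0,0,0,0]]])

```text
time: 16.47
eef_pos: [0.439, -0.0407, 0.3302]
tcp_rot: [0.693, 0.721, 0.004, 0.007]
contact_force: [0.7, -0.7, -1.6]
opening: 0.156
```

```bash
python3 go.py .6325 -.03 .32 2.3
```

```text
t 16.47 pos [ 0.439  -0.0407  0.3302] yaw 2.20 open 0.156 F [ 0.7 -0.7 -1.6]
total shift units [0.08 4.84 0.33]
turn units -0.02
```

Call:
step_arm(targets=[[[0,0,0.7,0,0],[0,0,0.9,0,0],[0,0.05,0.9,0.05,0],[0,0.03,0.9,0.05,0],[0,0,0.8,0.05,0],[0,0,0.5,0,0],[0,0,0.1,0,0],[0,0,0,0,0]]])

```text
time: 17.13
eef_pos: [0.6278, -0.0287, 0.3122]
tcp_rot: [0.693, 0.721, -0.001, -0.002]
contact_force: [-1.7, -0.4, -1.8]
opening: 0.155
```

```bash
cat > rail.py <<'E'
from hang import *
def railfit(c,ylo,yhi,smax=90):
    P=cloud(c); x,y,z=P[...,0],P[...,1],P[...,2]
    zr=.1+.364*(.2556-y)
    r=(c['range_z']>0)&(abs(x-(.6317-.04*y))<.02)&(y>ylo)&(y<yhi)&(abs(z-zr)<.013)
    q=P[r]; 
    # centre per y slice
    ys=np.arange(ylo,yhi,.01); o=[]
    for a in ys:
        k=q[(q[:,1]>=a)&(q[:,1]<a+.01)]
        if len(k)>15: o.append((a+.005,(k[:,0].min()+k[:,0].max())/2,np.ptp(k[:,0]),np.percentile(k[:,2],95)-(.1+.364*(.2556-a-.005)),len(k)))
    return np.array(o)
E
python3 - <<'E'
from rail import *
c=cam('wrist'); save(c,'w14.png'); np.savez('c_w14.npz',**c)
print(railfit(c,-.1,.24))
c=cam('side'); save(c,'s14.png')
E
python3 go.py .6325 -.03 .32 2.3
```

```text
[[ -0.015    0.6322   0.0096   0.0032 179.    ]
 [ -0.005    0.6325   0.0109   0.003  197.    ]
 [  0.005    0.6322   0.0112   0.0031 204.    ]
 [  0.015    0.6318   0.0112   0.0032 210.    ]
 [  0.025    0.6314   0.0112   0.003  204.    ]
 [  0.035    0.631    0.0112   0.003  205.    ]
 [  0.045    0.6305   0.0112   0.0034 207.    ]
 [  0.055    0.6302   0.0113   0.0032 205.    ]
 [  0.065    0.6298   0.0113   0.0033 207.    ]
 [  0.075    0.6289   0.012    0.0031 214.    ]
 [  0.085    0.6285   0.0121   0.0029 215.    ]
 [  0.095    0.6281   0.0121   0.0031 219.    ]
 [  0.105    0.6277   0.0122   0.0033 220.    ]
 [  0.115    0.6273   0.0121   0.0033 198.    ]]
t 17.23 pos [ 0.6267 -0.0288  0.3136] yaw 2.31 open 0.155 F [ 0.3 -1.  -1.6]
total shift units [-0.04  0.14 -0.16]
turn units 0.0
```

View pics/w14.png

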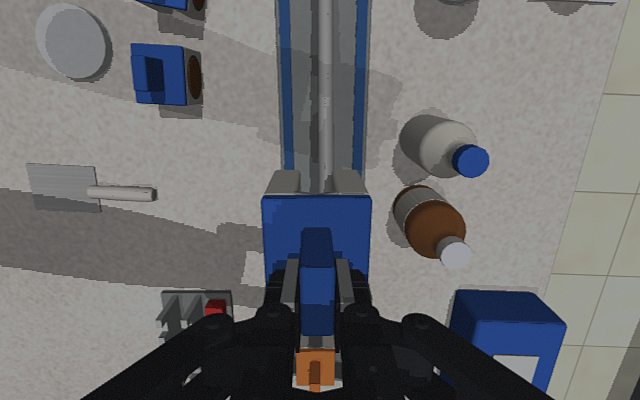

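View pics/s14.png

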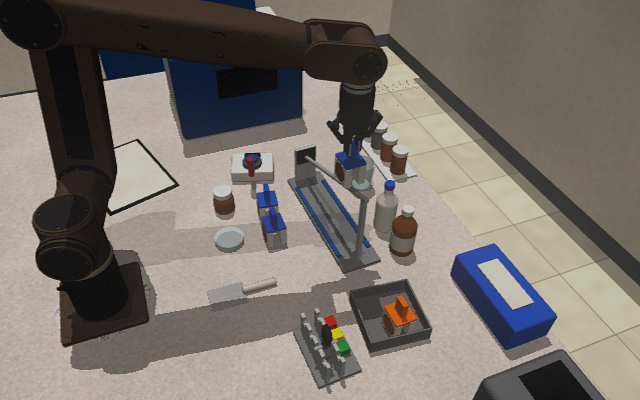

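Call:
step_arm(targets=[[[0,0,0.15,0,0],[0,0,0,0,0],[0,0,0,0,0],[0,0,0,0,0]]])

```text
time: 17.57
eef_pos: [0.6333, -0.0287, 0.315]
tcp_rot: [0.693, 0.721, 0.0, 0.0]
contact_force: [-0.3, 0.2, -2.1]
opening: 0.155
```

```bash
cat > held.py <<'E'
from rail import *
s=get_state(); e=s['eef_pos']
c=cam('wrist'); P=cloud(c); hsv=cv2.cvtColor(c['pixels'],cv2.COLOR_RGB2HSV)
m=cv2.inRange(hsv,(105,100,30),(125,255,255))>0
x,y,z=P[...,0],P[...,1],P[...,2]
b=m&(abs(z-(e[2]-.015))<.008)&(abs(x-e[0])<.06)&(abs(y-e[1])<.06)
r=rect(P[b]); print('eef',e,'bridge',r, 'z',np.median(z[b]))
q=P[b]; row=q[(q[:,1]>e[1]+.012)]; print('front part x mid',(row[:,0].min()+row[:,0].max())/2,'at y',row[:,1].mean(),'w',np.ptp(row[:,0]))
o=railfit(c,e[1]+.03,.2); f=np.polyfit(o[:,0],o[:,1],1); print('rail x at eef y',np.polyval(f,e[1]),'front',np.polyval(f,row[:,1].mean()),'slope deg',np.degrees(np.arctan(-f[0])),'dz',np.median(o[:,3]))
E
python3 held.py
```

```text
eef [ 0.6333 -0.0287  0.315 ] bridge ((632.6077880859375, -20.2694149017334), (53.86103057861328, 51.25354766845703), 2.2934067249298096) z 0.3004081661684209
front part x mid 0.6322547306268792 at y -0.004381778403000356 w 0.05384689111133034
rail x at eef y 0.6339353158715968 front 0.6327991459195085 slope deg 2.6762093937446214 dz 0.0030169085907641724
```

The held hanger and the rail agree in x to about 0.5 mm in the same wrist view. Lowering it astride the rail.

Call:
step_arm(targets=[[[0,0,0.01,0.3,0],[0,0,0,0.4,0],[0,0,0,0.4,0],[0,0,0,0.4,0],[0,0,0,0.26,0],[0,0,0,0,0],[0,0,0,0,0]]])

```text
time: 18.2
eef_pos: [0.6337, -0.0285, 0.2432]
tcp_rot: [0.693, 0.721, -0.0, -0.001]
contact_force: [0.4, -1.3, -1.8]
opening: 0.156
```

```bash
python3 go.py
python3 - <<'E'
from h import *
c=cam('side'); 
im=cv2.resize(c['pixels'][120:280,270:430,::-1],None,fx=3.7,fy=3.7);cv2.imwrite('pics/s15.png',im)
E
```

```text
t 18.20 pos [ 0.6337 -0.0285  0.2432] yaw 2.30 open 0.156 F [ 0.4 -1.3 -1.8]
```

View pics/s15.png

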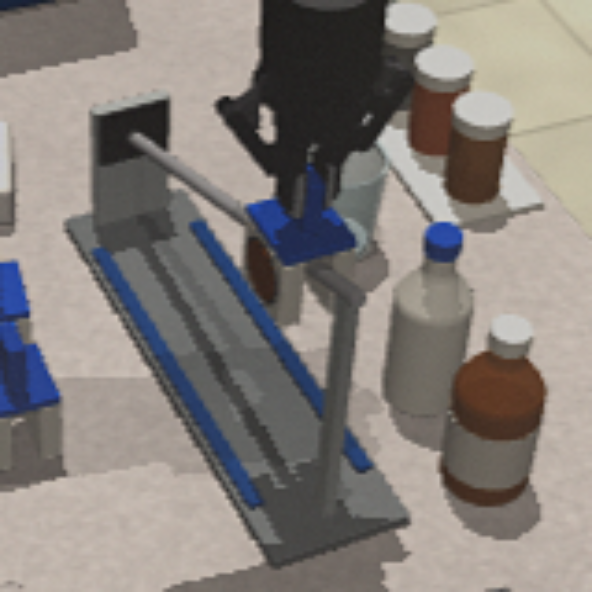

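Call:
step_arm(targets=[[[0.6,0,0,0,0],[0.6,0,0,0,0],[0.6,0,0,0,0],[0.6,0,0,0,0],[0.6,0,0,-0.5,0],[0.6,0,0,-1,0],[0.6,0,0,-0.4,0]]])

```text
time: 18.83
eef_pos: [0.6353, -0.0289, 0.3255]
tcp_rot: [0.693, 0.721, 0.002, 0.003]
contact_force: [0.5, -0.6, 0.9]
opening: 0.604
```

```bash
python3 go.py .4551 .0608 .32 1
python3 - <<'E'
from hang import *
c=cam('side'); 
im=cv2.resize(c['pixels'][120:280,230:430,::-1],None,fx=3.7,fy=3.7);cv2.imwrite('pics/s16.png',im)
c=cam('wrist'); save(c,'w16.png'); hangers('top')
E
```

```text
t 18.83 pos [ 0.6353 -0.0289  0.3255] yaw 2.31 open 0.604 F [ 0.5 -0.6  0.9]
total shift units [ 2.42 -4.41  0.11]
turn units 0.26
top [ 56. 237.] 308 tab ((428.031005859375, 590.9695434570312), (8.488980293273926, 241.0896759033203), 89.27519226074219)
top [251. 245.] 70 tab ((466.5105895996094, 156.6341094970703), (31.7835636138916, 13.403176307678223), 81.41559600830078)
```

View pics/s16.png

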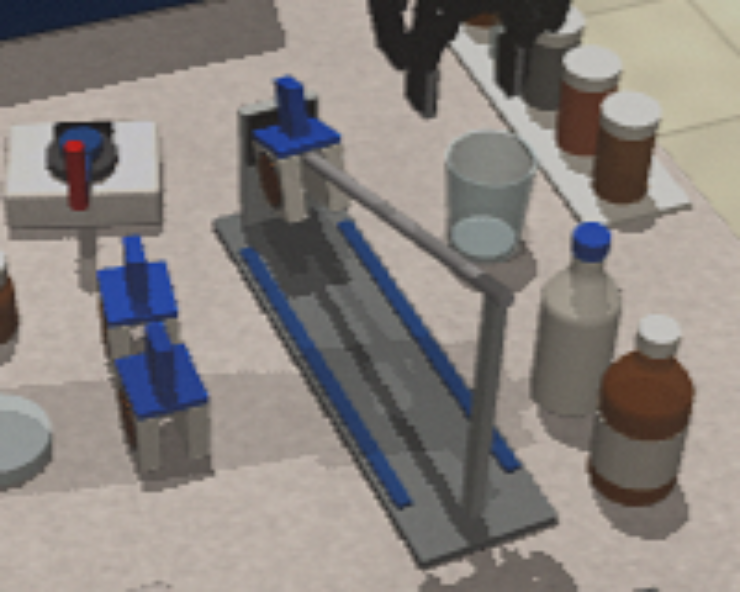

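View pics/w16.png

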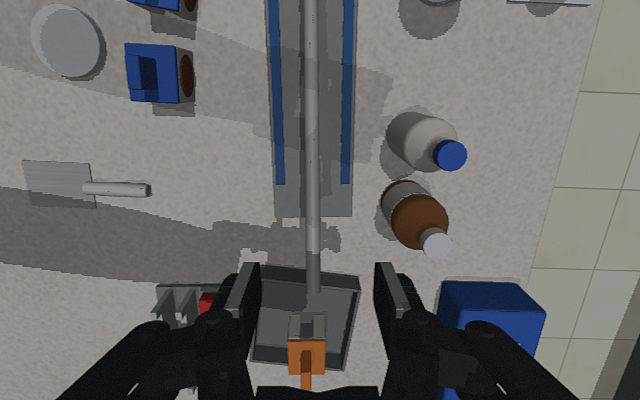

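The first hanger slid to the stop (side crop px (297,130)). The middle hanger still shows at wrist px (160,72). Moving over to it.

Call:
step_arm(targets=[[[0.6,0.2,-0.6,0,0.26],[0.6,0.4,-0.8,0,0],[0.6,0.5,-0.8,0.2,0],[0.6,0.5,-0.8,0.5,0],[0.6,0.5,-0.8,0.8,0],[0.6,0.3,-0.65,0.8,0],[0.6,0,0,0.6,0],[0.6,0,0,0,0],[0.6,0,0,0,0]]])

```text
time: 19.73
eef_pos: [0.4596, 0.06, 0.2088]
tcp_rot: [0.701, 0.713, -0.001, -0.002]
contact_force: [-0.1, -0.9, -0.2]
opening: 0.601
```

```bash
python3 - <<'E'
from hang import *
c=hangers('wrist'); save(c,'w17.png')
E
python3 go.py .4551 .0608 .072 1
```

```text
wrist [328.  68.] 1075 tab ((465.6636047363281, 156.76109313964844), (32.016746520996094, 13.993131637573242), 81.82086181640625)
wrist [312. 187.] 816 tab ((454.3177185058594, 61.305274963378906), (31.777645111083984, 13.93073558807373), 88.82013702392578)
t 19.78 pos [0.4614 0.0596 0.211 ] yaw 0.99 open 0.601 F [ 0.8  0.1 -0.2]
total shift units [ 0.03 -0.16  3.47]
turn units -0.0
```

View pics/w17.png

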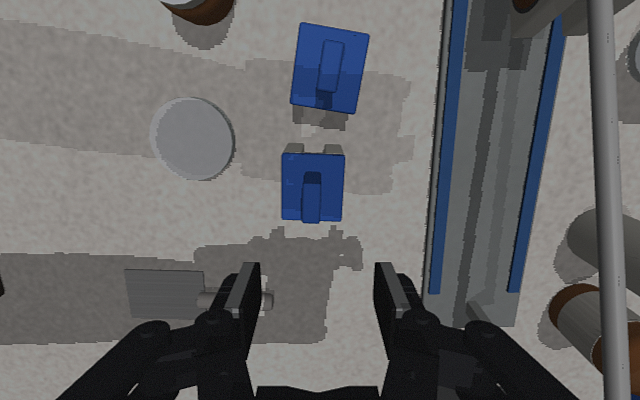

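The middle hanger's tab is at px (312,195), about 5 mm left of centre. I'll correct for that and descend.

Call:
step_arm(targets=[[[0.6,0.03,-0.14,0.5,0],[0.6,0,0,0.9,0],[0.6,0,0,0.9,0],[0.6,0,0,0.7,0],[0.6,0,0,0.4,0],[0.6,0,0,0,0]]])

```text
time: 20.28
eef_pos: [0.4548, 0.0604, 0.0726]
tcp_rot: [0.701, 0.713, -0.002, -0.002]
contact_force: [-0.6, 0.4, 0.4]
opening: 0.6
```

Call:
step_arm(targets=[[[0,0,0,0,0],[0,0,0,0,0],[0,0,0,0,0],[0,0,0,0,0],[0,0,0,0,0],[0,0,0,0,0],[0,0,0,0,0],[0,0,0,0,0]]], squeeze=40)

```text
time: 20.95
eef_pos: [0.4572, 0.0607, 0.0767]
tcp_rot: [0.701, 0.713, 0.001, 0.002]
contact_force: [-1.6, -0.7, 6.3]
opening: 0.157
```

Call:
step_arm(targets=[[[0,0,0,-0.3,0],[0,0,0,-0.8,0],[0,0,0,-1,0],[0,0,0,-1,0],[0,0,0,-1,0],[0,0,0,-1,0],[0,0,0,-1,-0.26],[0,0,0,0,0]]])

```text
time: 21.62
eef_pos: [0.4585, 0.0607, 0.3287]
tcp_rot: [0.692, 0.721, 0.005, 0.007]
contact_force: [1.1, 0.2, -0.2]
opening: 0.156
```

```bash
python3 go.py .633 -.03 .32 2.3
```

```text
t 21.62 pos [0.4585 0.0607 0.3287] yaw 2.36 open 0.156 F [ 1.1  0.2 -0.2]
total shift units [-2.45  4.26  0.29]
turn units 0.01
```

Call:
step_arm(targets=[[[0,-0.2,0.6,0,0],[0,-0.5,0.8,0,0],[0,-0.5,0.8,0.1,0],[0,-0.5,0.8,0.1,0],[0,-0.5,0.8,0,0],[0,-0.25,0.5,0,0],[0,0,0,0,0],[0,0,0,0,0],[0,0,0,0,0]]])

```text
time: 22.37
eef_pos: [0.6302, -0.0297, 0.3093]
tcp_rot: [0.693, 0.721, -0.001, -0.001]
contact_force: [-0.7, 0.6, -2.6]
opening: 0.16
```

```bash
python3 held.py;python3 go.py .6335 -.03 .243 2.3
```

```text
eef [ 0.6302 -0.0297  0.3093] bridge ((629.8802490234375, -21.642696380615234), (53.729183197021484, 45.284461975097656), 2.131087064743042) z 0.2960014466353666
front part x mid 0.6294131539185837 at y -0.0075861577054040395 w 0.053602201437317976
rail x at eef y 0.6336815620791565 front 0.6327097022163066 slope deg 2.5190574853111456 dz 0.003018943999224824
t 22.42 pos [ 0.6301 -0.0294  0.31  ] yaw 2.33 open 0.153 F [-0.2  0.2 -2.4]
total shift units [-0.02  0.09  1.67]
turn units 0.01
```

Needs +3 mm across the rail, then down to about z 0.243.

Call:
step_arm(targets=[[[0,0,0.08,0,0],[0,0,0,0.3,0],[0,0,0,0.4,0],[0,0,0,0.4,0],[0,0,0,0.4,0],[0,0,0,0.15,0],[0,0,0,0,0],[0,0,0,0,0]]])

```text
time: 23.08
eef_pos: [0.6341, -0.0297, 0.2446]
tcp_rot: [0.693, 0.721, -0.0, -0.0]
contact_force: [-0.1, -1.2, -2.3]
opening: 0.155
```

```bash
python3 go.py
python3 - <<'E'
from h import *
c=cam('side'); 
im=cv2.resize(c['pixels'][120:280,270:430,::-1],None,fx=3.7,fy=3.7);cv2.imwrite('pics/s18.png',im)
E
```

```text
t 23.08 pos [ 0.6341 -0.0297  0.2446] yaw 2.32 open 0.155 F [-0.1 -1.2 -2.3]
```

View pics/s18.png

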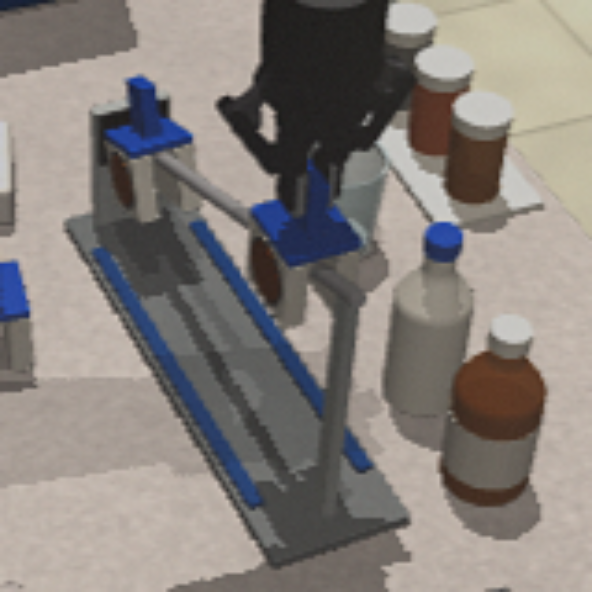

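It is astride the rail and the first hanger is still at the stop (px (148,135)). Releasing.

Call:
step_arm(targets=[[[0.6,0,0,0,0],[0.6,0,0,0,0],[0.6,0,0,0,0],[0.6,0,0,0,0],[0.6,0,0,-0.5,0],[0.6,0,0,-1,0],[0.6,0,0,-0.4,0]]])

```text
time: 23.72
eef_pos: [0.6355, -0.0302, 0.3259]
tcp_rot: [0.693, 0.721, 0.002, 0.003]
contact_force: [0.3, 0.2, 2.3]
opening: 0.601
```

```bash
python3 - <<'E'
from hang import *
c=cam('side'); 
im=cv2.resize(c['pixels'][120:280,230:430,::-1],None,fx=3.7,fy=3.7);cv2.imwrite('pics/s19.png',im)
hangers('top')
E
python3 go.py .466 .1565 .32 -8.4
```

```text
top [ 52. 241.] 278 tab ((405.9052734375, 590.4056396484375), (10.390646934509277, 198.2982177734375), 87.99364471435547)
top [ 93. 186.] 37 tab ((543.8325805664062, 590.8943481445312), (4.601160526275635, 31.452470779418945), 89.80126953125)
top [ 83. 221.] 22 tab ((518.1685180664062, 590.6893310546875), (4.403578281402588, 12.923608779907227), 81.8819580078125)
top [251. 245.] 69 tab ((466.4463195800781, 156.26748657226562), (32.194576263427734, 13.375789642333984), 81.2215347290039)
t 23.82 pos [ 0.6364 -0.0304  0.3271] yaw 2.31 open 0.598 F [0.1 0.3 0.3]
total shift units [ 4.84 -4.07  0.12]
turn units 2.14
```

View pics/s19.png

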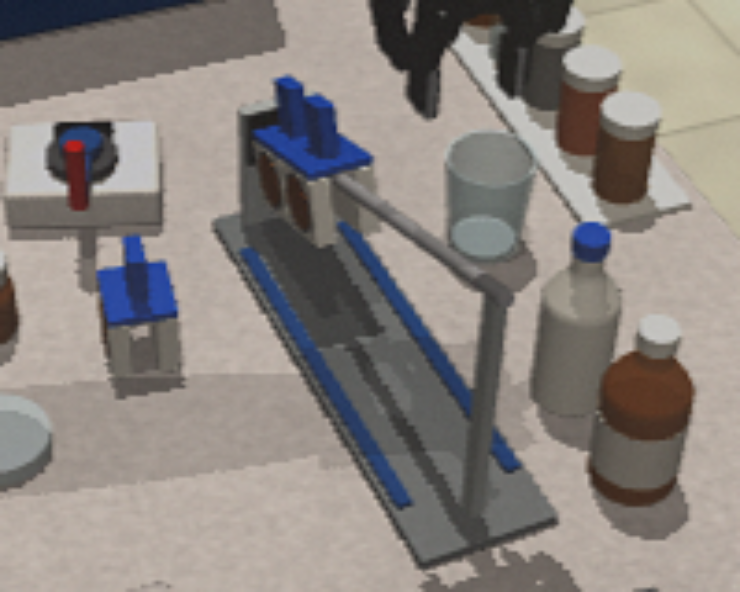

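Two hangers are queued at the stop, with tabs at crop px (289,105) and (321,125). The last one is standing at (138,295).

Call:
step_arm(targets=[[[0.6,0.4,-0.5,0,0],[0.6,0.8,-0.7,0,0],[0.6,0.9,-0.7,0,0],[0.6,0.9,-0.7,0,0],[0.6,0.9,-0.7,0.3,0],[0.6,0.9,-0.75,0.6,0],[0.6,0.04,-0.1,0.8,0.7],[0.6,0,0,0.8,0.7],[0.6,0,0,0.5,0.74],[0.6,0,0,0,0]]])

```text
time: 24.65
eef_pos: [0.4721, 0.1388, 0.2006]
tcp_rot: [0.757, 0.653, -0.005, -0.003]
contact_force: [0.1, -0.2, -0.4]
opening: 0.601
```

Call:
step_arm(targets=[[[0.6,0,0,0,0],[0.6,0,0,0,0]]])

```text
time: 24.82
eef_pos: [0.4772, 0.1388, 0.2083]
tcp_rot: [0.757, 0.654, 0.001, 0.001]
contact_force: [-0.2, -0.8, 0.7]
opening: 0.599
```

```bash
python3 - <<'E'
from hang import *
c=hangers('wrist'); save(c,'w20.png')
E
python3 go.py .466 .1565 .072 -8.4
```

```text
wrist [301. 169.] 871 tab ((465.5551452636719, 157.0550994873047), (32.0675048828125, 14.032691955566406), 81.27670288085938)
t 24.87 pos [0.4776 0.1388 0.209 ] yaw -8.35 open 0.600 F [0.4 0.2 0.7]
total shift units [ 0.39 -0.36  3.43]
turn units 0.01
```

View pics/w20.png

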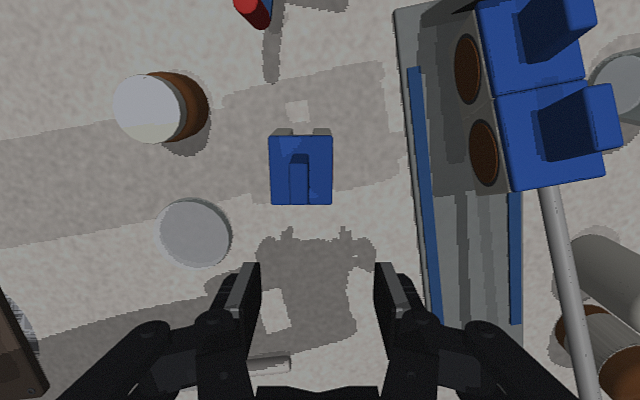

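The last hanger's tab is at px (298,178) and needs about +16 mm and −14 mm in the tool axes.

Call:
step_arm(targets=[[[0.6,0.39,-0.35,0.3,0],[0.6,0,0,0.9,0],[0.6,0,0,0.9,0],[0.6,0,0,0.8,0],[0.6,0,0,0.5,0],[0.6,0,0,0,0]]])

```text
time: 25.37
eef_pos: [0.4625, 0.1558, 0.068]
tcp_rot: [0.757, 0.654, -0.003, -0.002]
contact_force: [-0.8, 0.3, -0.2]
opening: 0.601
```

Call:
step_arm(targets=[[[0,0,0,0,0],[0,0,0,0,0],[0,0,0,0,0],[0,0,0,0,0],[0,0,0,0,0],[0,0,0,0,0],[0,0,0,0,0],[0,0,0,0,0]]], squeeze=40)

```text
time: 26.03
eef_pos: [0.4668, 0.1566, 0.0737]
tcp_rot: [0.757, 0.653, 0.002, 0.001]
contact_force: [-0.9, -0.0, 6.0]
opening: 0.154
```

Call:
step_arm(targets=[[[0,0,0,-0.3,0],[0,0,0,-0.8,0],[0,0,0,-1,0],[0,0,0,-1,0],[0,0,0,-1,-0.7],[0,0,0,-1,-0.7],[0,0,0,-1,-0.74],[0,0,0,0,0]]])

```text
time: 26.7
eef_pos: [0.4682, 0.1568, 0.3261]
tcp_rot: [0.692, 0.722, 0.007, 0.006]
contact_force: [1.7, -1.0, -0.9]
opening: 0.157
```

```bash
python3 go.py .6335 -.03 .32 2.3
```

```text
t 26.70 pos [0.4682 0.1568 0.3261] yaw 2.43 open 0.157 F [ 1.7 -1.  -0.9]
total shift units [-4.84  3.93  0.22]
turn units 0.03
```

Call:
step_arm(targets=[[[0,-0.4,0.4,0,0],[0,-0.8,0.7,0,0],[0,-0.9,0.7,0,0],[0,-0.9,0.7,0,0],[0,-0.9,0.7,0,0],[0,-0.7,0.5,0.1,0],[0,-0.24,0.25,0.1,0],[0,0,0,0,0],[0,0,0,0,0],[0,0,0,0,0]]])

```text
time: 27.53
eef_pos: [0.6216, -0.0204, 0.3069]
tcp_rot: [0.693, 0.721, -0.0, -0.0]
contact_force: [0.2, 0.2, -1.8]
opening: 0.158
```

```bash
python3 held.py;python3 go.py .6335 -.03 .24 2.3
```

```text
eef [ 0.6216 -0.0204  0.3069] bridge ((621.1363525390625, -12.498878479003906), (53.560543060302734, 45.449703216552734), 2.0839133262634277) z 0.2965465777553199
front part x mid 0.6207305582006835 at y 0.0018201316373539036 w 0.0540470154755095
rail x at eef y 0.6333537722850314 front 0.6323467531880587 slope deg 2.594927815388805 dz 0.0031253282691902917
t 27.58 pos [ 0.6216 -0.0201  0.3074] yaw 2.36 open 0.156 F [-0.1 -0.2 -2.1]
total shift units [-0.26  0.29  1.68]
turn units 0.01
```

Call:
step_arm(targets=[[[0,-0.24,0.28,0,0],[0,0,0,0,0],[0,0,0,0.3,0],[0,0,0,0.4,0],[0,0,0,0.4,0],[0,0,0,0.4,0],[0,0,0,0.15,0],[0,0,0,0,0],[0,0,0,0,0]]])

```text
time: 28.33
eef_pos: [0.6334, -0.0297, 0.241]
tcp_rot: [0.693, 0.721, -0.0, -0.0]
contact_force: [-0.4, 0.4, -0.7]
opening: 0.159
```

```bash
python3 go.py
python3 - <<'E'
from h import *
c=cam('side'); 
im=cv2.resize(c['pixels'][120:280,270:430,::-1],None,fx=3.7,fy=3.7);cv2.imwrite('pics/s21.png',im)
E
```

```text
t 28.33 pos [ 0.6334 -0.0297  0.241 ] yaw 2.33 open 0.159 F [-0.4  0.4 -0.7]
```

View pics/s21.png

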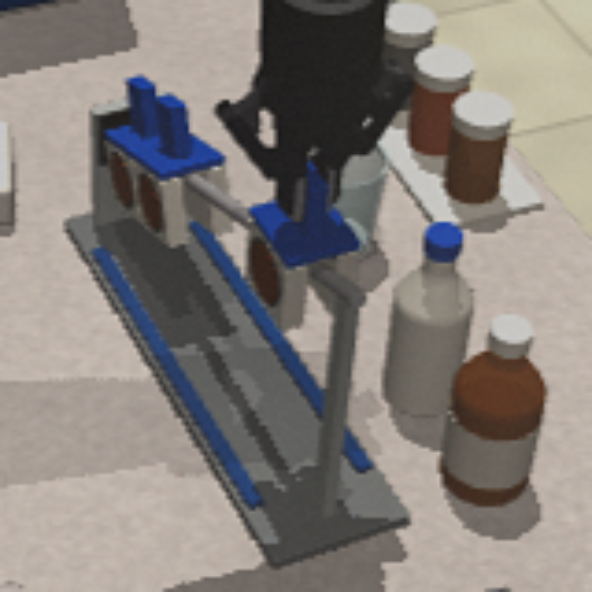

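The third hanger is astride the rail. Releasing.

Call:
step_arm(targets=[[[0.6,0,0,0,0],[0.6,0,0,0,0],[0.6,0,0,0,0],[0.6,0,0,0,0],[0.6,0,0,-0.5,0],[0.6,0,0,-1,0],[0.6,0,0,-0.5,0]]])

```text
time: 28.97
eef_pos: [0.6346, -0.0305, 0.3252]
tcp_rot: [0.693, 0.721, 0.001, 0.002]
contact_force: [1.1, 0.5, 2.0]
opening: 0.604
```

```bash
python3 - <<'E'
from hang import *
c=cam('side'); save(c,'s22f.png')
im=cv2.resize(c['pixels'][120:280,230:430,::-1],None,fx=3.7,fy=3.7);cv2.imwrite('pics/s22.png',im)
c=cam('top'); save(c,'t22.png'); np.savez('c_t22.npz',**c)
E
python3 go.py
```

```text
t 29.07 pos [ 0.636  -0.0308  0.3282] yaw 2.30 open 0.597 F [-0.4  0.   0.3]
```

View pics/s22.png

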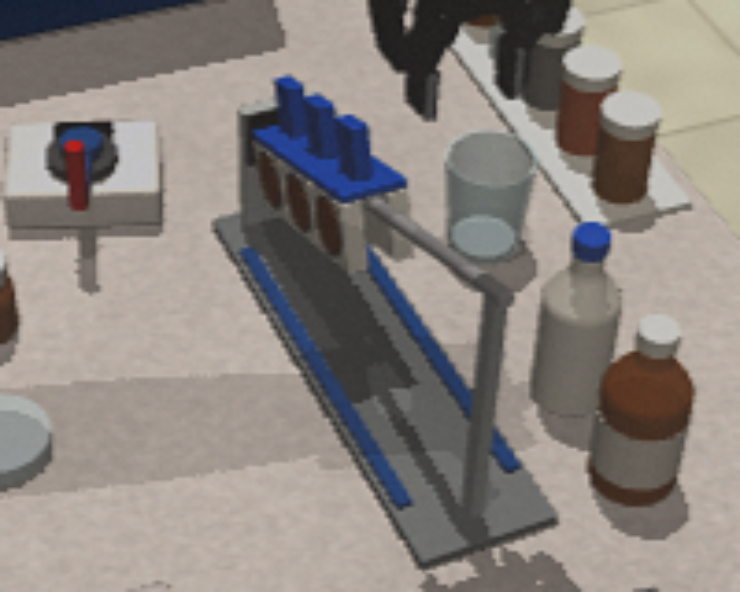

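View pics/t22.png

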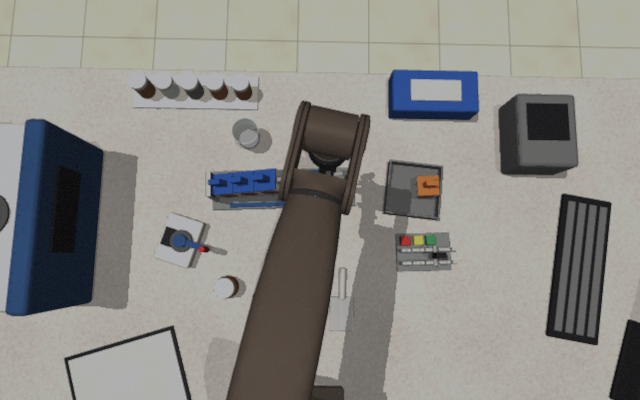

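All three hangers are queued (crop tabs at (289,105), (321,125), (353,148)). The slide and used hanger are in place in the top view. Next I'll measure the lever.

```bash
python3 go.py .44 .26 .26 2.3
```

```text
t 29.07 pos [ 0.636  -0.0308  0.3282] yaw 2.30 open 0.597 F [-0.4  0.   0.3]
total shift units [ 7.46 -4.62  1.63]
turn units 0.0
```

Call:
step_arm(targets=[[[0.3,0,-0.6,0,0],[0.1,0.4,-0.9,0,0],[0,0.8,-0.9,0,0],[0,1,-0.9,0,0],[0,1,-0.8,0.2,0],[0,1,-0.4,0.3,0],[0,1,-0.1,0.4,0],[0,1,0,0.4,0],[0,0.8,0,0.4,0],[0,0,0,0,0]]])

```text
time: 29.9
eef_pos: [0.457, 0.2201, 0.2522]
tcp_rot: [0.691, 0.723, -0.002, -0.003]
contact_force: [-0.8, -1.0, -0.9]
opening: -0.001
```

Call:
step_arm(targets=[[[0,0,0,0,0],[0,0,0,0,0],[0,0,0,0,0]]])

```text
time: 30.15
eef_pos: [0.4609, 0.2154, 0.2573]
tcp_rot: [0.693, 0.721, 0.0, 0.0]
contact_force: [0.2, 0.6, -0.2]
opening: 0.001
```

```bash
python3 go.py
python3 - <<'E'
from hang import *
for n in ['wrist','side']:
    c=cam(n); save(c,n+'23.png'); P=cloud(c); hsv=cv2.cvtColor(c['pixels'],cv2.COLOR_RGB2HSV)
    x,y,z=P[...,0],P[...,1],P[...,2]
    box=(x>.38)&(x<.55)&(y>.2)&(y<.42)
    red=((cv2.inRange(hsv,(0,130,50),(6,255,255))|cv2.inRange(hsv,(174,130,50),(180,255,255)))>0)&box
    q=P[red&(z>.108)]; print(n,'post top',len(q),rect(q))
    blue=(cv2.inRange(hsv,(100,80,20),(125,255,255))>0)&box&(z>.055)&(z<.075)
    q=P[blue]; print(' blue',rect(q))
    # hub: circle at far end
    h=P[box&(z>.036)&(z<.046)&(hsv[...,1]<60)&(hsv[...,2]>90)]; print(' housing',len(h),rect(h))
    if n=='wrist':
        m=(blue*255).astype(np.uint8); print(' blue px bbox',cv2.boundingRect(m))
        d=cv2.distanceTransform(m,cv2.DIST_L2,5); v,u=np.unravel_index(d.argmax(),d.shape); print(' hub px',u,v,d.max(),onz(c,u,v,.065))
E
```

```text
t 30.15 pos [0.4609 0.2154 0.2573] yaw 2.23 open 0.001 F [ 0.2  0.6 -0.2]
wrist post top 302 ((454.1083984375, 276.78448486328125), (14.339432716369629, 14.93124771118164), 0.3657864034175873)
 blue ((467.9667663574219, 322.81219482421875), (88.16880798339844, 34.57902908325195), 71.89427947998047)
 housing 6661 ((477.5118713378906, 353.2745666503906), (88.92252349853516, 129.35305786132812), 73.38786315917969)
 blue px bbox (306, 6, 55, 105)
 hub px 338 26 12.590698 [0.4743 0.3498 0.065 ]
side post top 19 ((455.43695068359375, 273.1834411621094), (19.270071029663086, 9.060869216918945), 70.16564178466797)
 blue ((479.0740051269531, 340.68670654296875), (31.02157211303711, 47.679935455322266), 21.197254180908203)
 housing 424 ((479.0282287597656, 352.9892578125), (102.26048278808594, 126.49612426757812), 72.50520324707031)
```

View pics/wrist23.png

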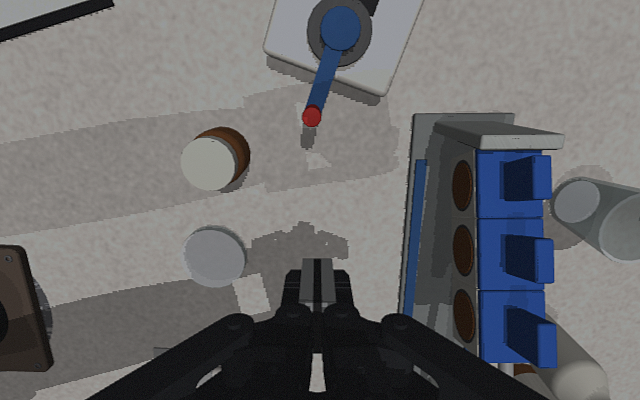

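Wrist view: post top at px (312,117), i.e. (0.454, 0.277). The hub is at (338,26), i.e. (0.474, 0.350), so the lever frame yaw is about −16°. The jar lid at (208,165) is clear of the path. I'll push with shut fingers from the −x side.

Call:
step_arm(targets=[[[0,0,0,0,0.9],[0,0,0,0,0.9],[0,0,0,0,0.9],[0,0,0,0,0.96],[0,0,0,0,0]]])

```text
time: 30.67
eef_pos: [0.4609, 0.2153, 0.2573]
tcp_rot: [0.8, 0.601, 0.001, 0.0]
contact_force: [0.0, 0.0, -0.1]
opening: 0.001
```

```bash
python3 go.py .421 .286 .25 -16
```

```text
t 30.67 pos [0.4609 0.2153 0.2573] yaw -16.19 open 0.001 F [ 0.   0.  -0.1]
total shift units [ 1.42 -1.45  0.18]
turn units -0.04
```

Call:
step_arm(targets=[[[0,0.5,-0.5,0,0],[0,0.6,-0.6,0,0],[0,0.32,-0.35,0.2,0],[0,0,0,0.8,0],[0,0,0,1,0],[0,0,0,1,0],[0,0,0,0.8,0],[0,0,0,0.5,0],[0,0,0,0,0],[0,0,0,0,0]]])

```text
time: 31.5
eef_pos: [0.42, 0.2861, 0.0841]
tcp_rot: [0.799, 0.602, -0.001, -0.0]
contact_force: [0.1, 0.4, 1.0]
opening: 0.004
```

```bash
python3 go.py .421 .286 .08 -16
python3 - <<'E'
from h import *
c=cam('wrist'); save(c,'w24.png')
c=cam('side'); 
im=cv2.resize(c['pixels'][100:250,180:350,::-1],None,fx=4,fy=4);cv2.imwrite('pics/s24.png',im)
E
```

```text
t 31.50 pos [0.42   0.2861 0.0841] yaw -15.98 open 0.004 F [0.1 0.4 1. ]
total shift units [0.   0.02 0.1 ]
turn units 0.0
```

View pics/w24.png

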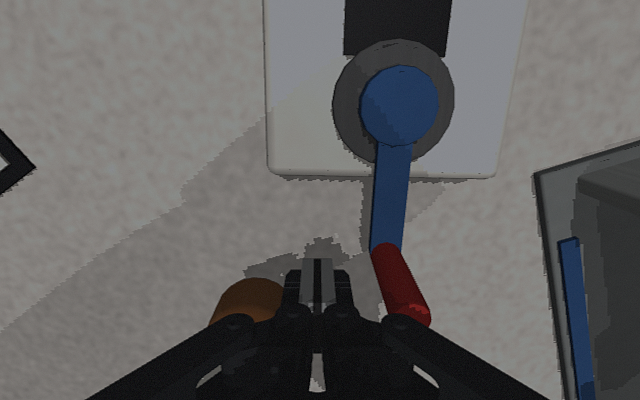

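View pics/s24.png

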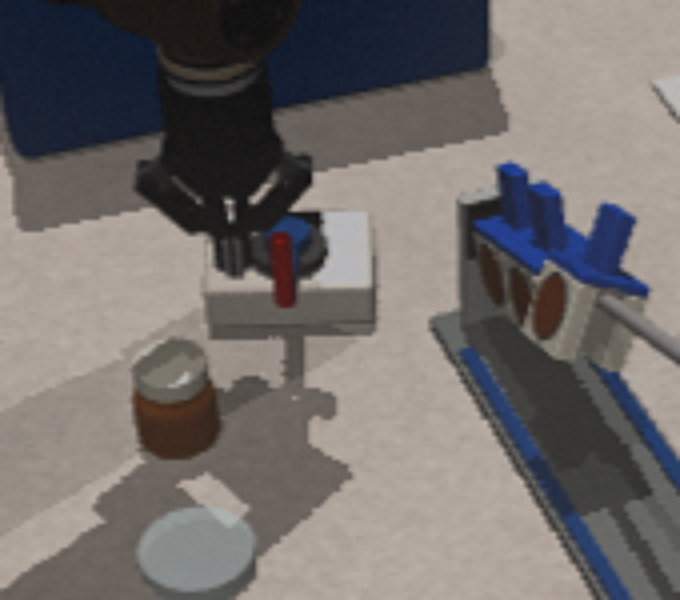

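The third hanger on the rail looks disturbed (crop px (610,240), rolled or twisted). I need a closer look before touching the lever.

Call:
step_arm(targets=[[[0,0,0,-0.8,0],[0,0,0,-1,0],[0,0,0,-1,0],[0,0,0,-1,0],[0,0,0,-1,0],[0,0,0,0,0],[0,0,0,0,0]]])

```text
time: 32.18
eef_pos: [0.4224, 0.2877, 0.2835]
tcp_rot: [0.798, 0.602, 0.006, 0.002]
contact_force: [0.1, -0.3, -0.9]
opening: 0.0
```

```bash
python3 - <<'E'
from h import *
c=cam('side'); np.savez('c_s25.npz',**c)
im=cv2.resize(c['pixels'][120:230,270:400,::-1],None,fx=5.5,fy=5.5,interpolation=cv2.INTER_CUBIC);cv2.imwrite('pics/s25.png',im)
c=cam('top'); np.savez('c_t25.npz',**c)
im=cv2.resize(c['pixels'][150:220,195:365,::-1],None,fx=4.5,fy=4.5,interpolation=cv2.INTER_CUBIC);cv2.imwrite('pics/t25.png',im)
E
python3 go.py
```

```text
t 32.28 pos [0.4203 0.2868 0.2779] yaw -15.99 open -0.002 F [-0.1 -0.5 -1.4]
```

View pics/s25.png

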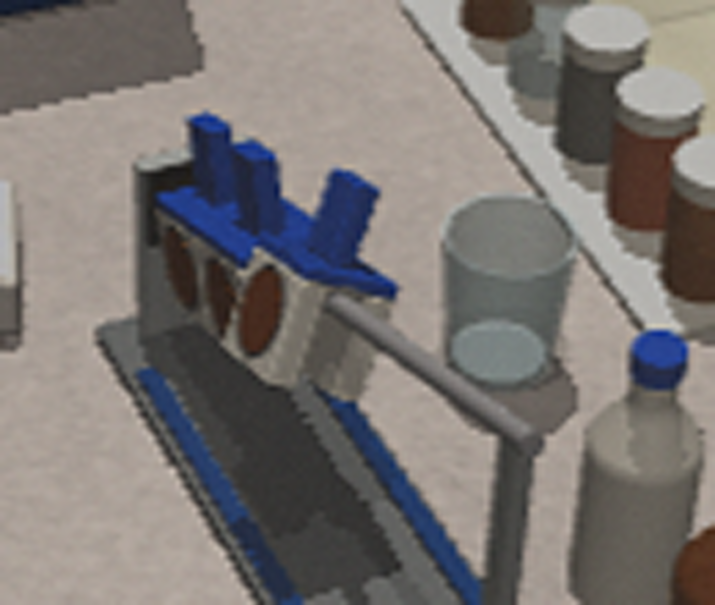

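View pics/t25.png

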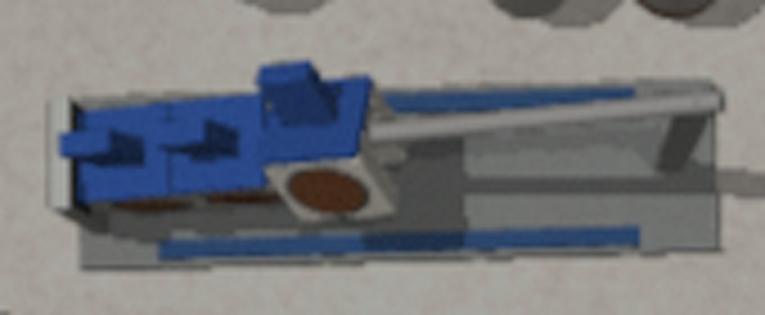

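Call:
step_arm(targets=[[[0.6,0,0,0,0],[0.6,0,0,0,0],[0.6,0,0,0,0],[0.6,0,0,0,0],[0.6,0,0,0,0],[0.6,0,0,0,0]]])

```text
time: 32.78
eef_pos: [0.4201, 0.2868, 0.2761]
tcp_rot: [0.799, 0.602, -0.0, -0.0]
contact_force: [0.5, -0.3, 1.1]
opening: 0.599
```

Run:
```python
from m import *
np.set_printoptions(precision=4,suppress=True)
for n in ['top','side']:
    c=cam(n); np.savez('c_%s26.npz'%n,**c)
    P=cloud(c); hsv=cv2.cvtColor(c['pixels'],cv2.COLOR_RGB2HSV)
    if n=='top':
        im=cv2.resize(c['pixels'][150:220,195:365,::-1],None,fx=4.5,fy=4.5,interpolation=cv2.INTER_CUBIC);cv2.imwrite('pics/t26.png',im)
    m=(cv2.inRange(hsv,(105,100,30),(125,255,255))>0)
    q=P[m&(P[...,2]>.105)&(P[...,2]<.3)&(P[...,0]>.56)&(P[...,0]<.72)&(P[...,1]>.05)&(P[...,1]<.27)]
    q=q[np.argsort(q[:,1])]
    for a in np.arange(.06,.27,.01):
        k=q[(q[:,1]>=a)&(q[:,1]<a+.01)]
        if len(k): print(n,'y%.3f'%a,len(k),'z',k[:,2].min(),k[:,2].max(),'x at zmax',k[k[:,2].argmax(),0],'x',k[:,0].min(),k[:,0].max())
```

```text
top y0.080 15 z 0.15770403304216585 0.1681810313064571 x at zmax 0.6371297587415685 x 0.6302980199276809 0.6594852134351674
top y0.090 69 z 0.15447496916285208 0.18473330026977564 x at zmax 0.6166840663777177 x 0.6128527196462564 0.6591547735520059
top y0.100 71 z 0.14955508265983947 0.18964506635356929 x at zmax 0.6452184829712778 x 0.6128000160508975 0.6583164906354375
top y0.110 85 z 0.1535532792261056 0.20320821216551455 x at zmax 0.6522389629540583 x 0.6118464740823507 0.6585635481088643
top y0.120 88 z 0.15720431561581255 0.20247301347611033 x at zmax 0.6498889782277226 x 0.6115613374111375 0.6595791414872622
top y0.130 79 z 0.14762451359833528 0.20045432847271885 x at zmax 0.6475763780063198 x 0.6117175751330968 0.6569685482105937
top y0.140 71 z 0.13907636852024452 0.19577397482969583 x at zmax 0.6508804155969458 x 0.5989377332187082 0.657152004895799
top y0.150 80 z 0.14256800215688972 0.15298414752031417 x at zmax 0.6235502442068418 x 0.5992232104062822 0.6507435609969732
top y0.160 93 z 0.13209661900865163 0.17690441469873538 x at zmax 0.6191576950280123 x 0.59814190517558
[... 2819 characters left out ...]
4683 x at zmax 0.6185061836095846 x 0.5978092012158674 0.6240119174980799
side y0.210 30 z 0.1198545953696562 0.15313821691097834 x at zmax 0.6180353172753984 x 0.5954309890090519 0.627128239238831
side y0.220 63 z 0.11597260038787444 0.16421830394463252 x at zmax 0.6237498864582527 x 0.5941995481260531 0.6281522346818821
side y0.230 29 z 0.11341742356395325 0.16203864049014355 x at zmax 0.6194266828177984 x 0.5969072678767748 0.6272798268242687
side y0.240 18 z 0.10798675445087287 0.15844587373081576 x at zmax 0.6174306328484115 x 0.5981110567904765 0.6236082690568646
side y0.250 7 z 0.10577304837088287 0.15535345000717368 x at zmax 0.6178769358187296 x 0.5960844060355254 0.6278607507397481
```

View pics/t26.png

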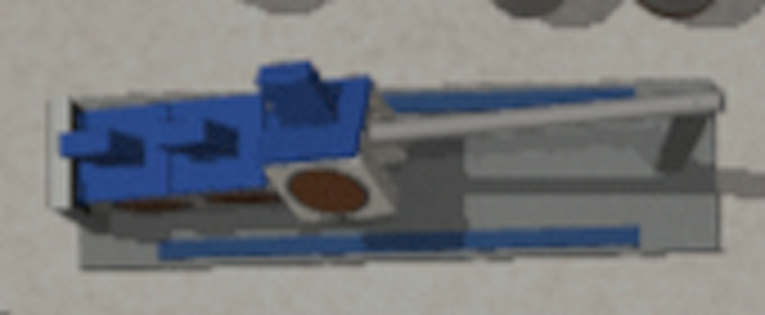

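The third hanger is at rest but rolled about 27° towards +x (tab top at t26 crop px (290,75), x≈0.649 instead of 0.627). It looks like the announced knock. Closing the jaws on the tab, centred on the rail, should stand it upright again.

Call:
step_arm(targets=[[[0.8,0,0,-0.3,-0.9],[1,0,0,-0.2,-0.9],[1,0,0,0,-0.9],[1,0,0,0,-0.96],[1,0,0,0,0]]])

```text
time: 33.3
eef_pos: [0.4203, 0.2869, 0.2969]
tcp_rot: [0.692, 0.722, 0.0, 0.0]
contact_force: [-0.1, 0.2, -0.3]
opening: 1.0
```

```bash
python3 go.py .627 .129 .28 2.3
```

```text
t 33.30 pos [0.4203 0.2869 0.2969] yaw 2.39 open 1.000 F [-0.1  0.2 -0.3]
total shift units [-4.16  5.    0.42]
turn units 0.02
```

Call:
step_arm(targets=[[[1,-0.4,0.5,0,0],[1,-0.7,0.8,0,0],[1,-0.7,0.8,0,0],[1,-0.7,0.8,0,0],[1,-0.7,0.8,0,0],[1,-0.6,0.8,0,0],[1,-0.36,0.5,0.2,0],[1,0,0,0.2,0],[1,0,0,0,0],[1,0,0,0,0]]])

```text
time: 34.13
eef_pos: [0.6231, 0.1311, 0.2793]
tcp_rot: [0.693, 0.721, -0.001, -0.001]
contact_force: [0.4, -0.1, -0.2]
opening: 0.998
```

```bash
python3 go.py .627 .129 .178 2.3
python3 - <<'E'
from h import *
c=cam('wrist'); save(c,'w27.png')
E
```

```text
t 34.13 pos [0.6231 0.1311 0.2793] yaw 2.24 open 0.998 F [ 0.4 -0.1 -0.2]
total shift units [-0.06  0.1   2.53]
turn units -0.01
```

View pics/w27.png

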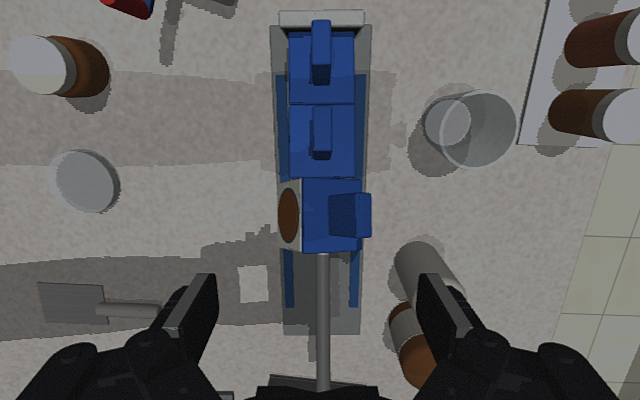

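Call:
step_arm(targets=[[[1,-0.04,0.1,0.3,0],[1,0,0,0.7,0],[1,0,0,0.7,0],[1,0,0,0.5,0],[1,0,0,0.25,0],[1,0,0,0,0]]], squeeze=20)

```text
time: 34.68
eef_pos: [0.6259, 0.1299, 0.1792]
tcp_rot: [0.692, 0.721, -0.002, -0.002]
contact_force: [-0.1, -0.3, -0.5]
opening: 1.001
```

Call:
step_arm(targets=[[[0.8,0,0,0,0],[0.7,0,0,0,0],[0.6,0,0,0,0],[0.5,0,0,0,0],[0.4,0,0,0,0],[0.3,0,0,0,0],[0.22,0,0,0,0],[0.22,0,0,0,0],[0.22,0,0,0,0]]])

```text
time: 35.43
eef_pos: [0.6281, 0.1292, 0.1826]
tcp_rot: [0.693, 0.721, -0.0, 0.0]
contact_force: [0.6, -0.4, 0.5]
opening: 0.222
```

```bash
python3 go.py
python3 - <<'E'
from h import *
c=cam('side');
im=cv2.resize(c['pixels'][120:230,270:400,::-1],None,fx=5.5,fy=5.5,interpolation=cv2.INTER_CUBIC);cv2.imwrite('pics/s28.png',im)
E
```

```text
t 35.43 pos [0.6281 0.1292 0.1826] yaw 2.30 open 0.222 F [ 0.6 -0.4  0.5]
```

View pics/s28.png

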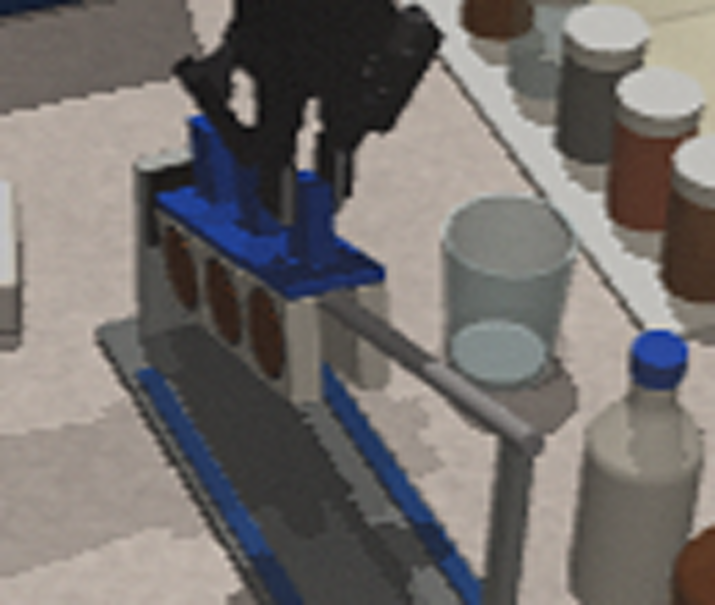

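Call:
step_arm(targets=[[[0.22,0,-0.02,0,0],[0,0,0,0,0],[0,0,0,0,0],[0,0,0,0,0],[0,0,0,0,0],[0.2,0,0,0,0],[0.2,0,0,0,0],[0.25,0,0,0,0],[0.3,0,0,0,0],[0.4,0,0,0,0]]])

```text
time: 36.32
eef_pos: [0.6273, 0.1293, 0.1826]
tcp_rot: [0.693, 0.721, 0.0, 0.0]
contact_force: [-0.1, -0.2, -0.1]
opening: 0.398
```

Call:
step_arm(targets=[[[0.5,0,0,0,0],[0.6,0,0,0,0],[0.6,0,0,0,0],[0.6,0,0,-0.4,0],[0.6,0,0,-1,0],[0.6,0,0,-1,0],[0.6,0,0,-0.3,0],[0.6,0,0,0,0],[0.6,0,0,0,0]]])

```text
time: 37.07
eef_pos: [0.6277, 0.1293, 0.2917]
tcp_rot: [0.693, 0.721, 0.001, 0.001]
contact_force: [0.0, 0.4, -0.5]
opening: 0.603
```

```bash
python3 go.py
python3 - <<'E'
from h import *
c=cam('side');
im=cv2.resize(c['pixels'][120:230,270:400,::-1],None,fx=5.5,fy=5.5,interpolation=cv2.INTER_CUBIC);cv2.imwrite('pics/s29.png',im)
c=cam('wrist'); save(c,'w29.png')
E
```

```text
t 37.07 pos [0.6277 0.1293 0.2917] yaw 2.30 open 0.603 F [ 0.   0.4 -0.5]
```

View pics/s29.png

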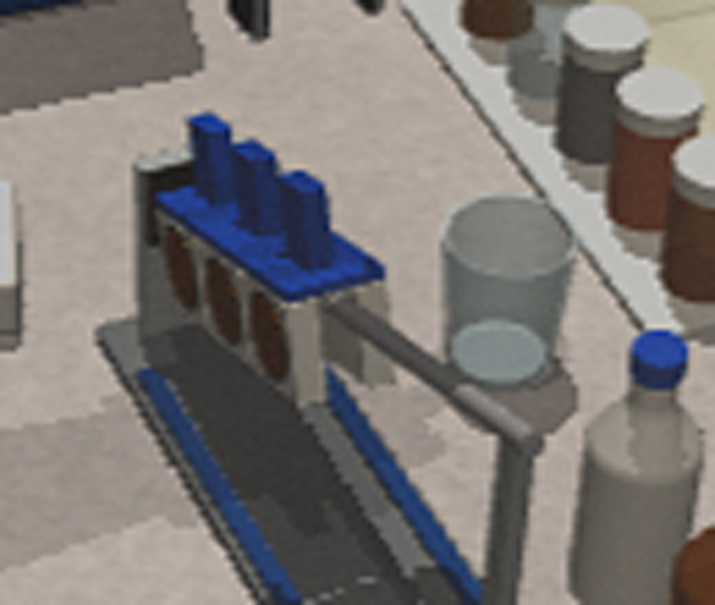

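View pics/w29.png

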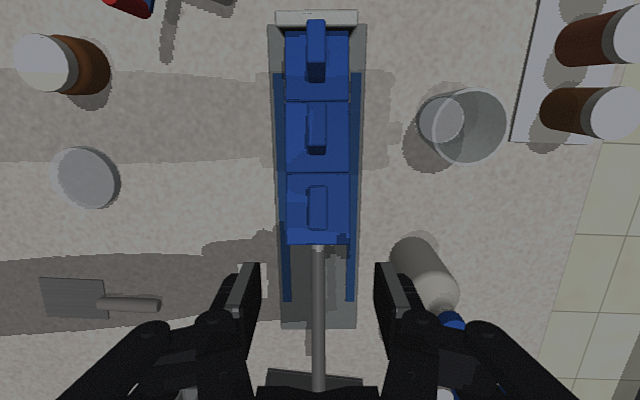

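All three hang upright in a row again (wrist px (316,48), (317,128), (318,207)). Back to the lever, with one more check on the row before I push.

```bash
python3 go.py .421 .286 .28 -16
```

```text
t 37.17 pos [0.6264 0.1292 0.2883] yaw 2.31 open 0.596 F [-0.4  0.1 -0.4]
total shift units [ 4.12 -4.97  0.22]
turn units 3.66
```

Call:
step_arm(targets=[[[0.3,0.4,-0.5,0,0],[0,0.7,-0.9,0,0],[0,0.7,-0.9,0,0],[0,0.7,-0.9,0,0],[0,0.7,-0.9,0,0],[0,0.6,-0.9,0,0.6],[0,0,0,0,1],[0,0,0,0,1],[0,0,0,0,1],[0,0,0,0,0]]])

```text
time: 38.0
eef_pos: [0.4343, 0.2631, 0.2881]
tcp_rot: [0.797, 0.604, -0.002, -0.001]
contact_force: [-0.2, -0.1, 0.1]
opening: -0.001
```

```bash
python3 go.py .421 .286 .08 -16
python3 - <<'E'
from h import *
c=cam('side');
im=cv2.resize(c['pixels'][120:230,270:400,::-1],None,fx=5.5,fy=5.5,interpolation=cv2.INTER_CUBIC);cv2.imwrite('pics/s30.png',im)
E
```

```text
t 38.00 pos [0.4343 0.2631 0.2881] yaw -15.74 open -0.001 F [-0.2 -0.1  0.1]
total shift units [ 0.48 -0.46  5.2 ]
turn units 0.05
```

View pics/s30.png

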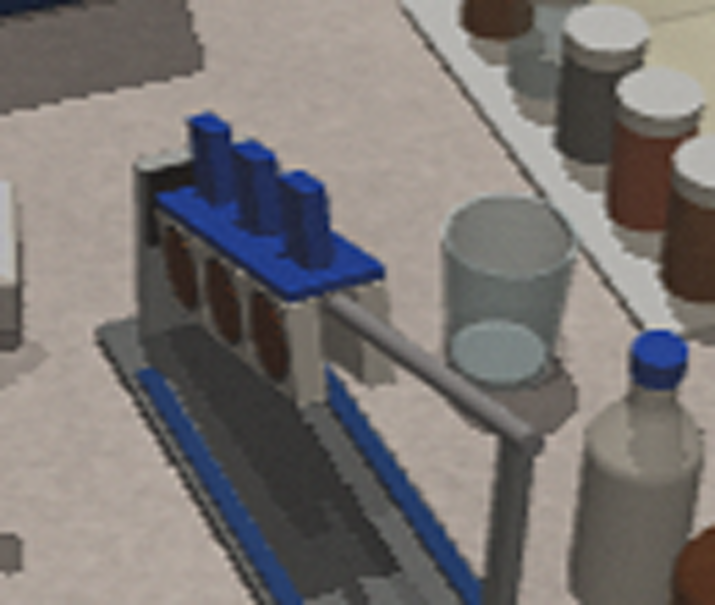

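The row is unchanged between the two frames and at rest. Descending beside the post.

Call:
step_arm(targets=[[[0,0.48,-0.46,0,0.05],[0,0,0,0.6,0],[0,0,0,1,0],[0,0,0,1,0],[0,0,0,1,0],[0,0,0,0.9,0],[0,0,0,0.5,0],[0,0,0,0.2,0],[0,0,0,0,0],[0,0,0,0,0]]])

```text
time: 38.88
eef_pos: [0.4235, 0.2866, 0.0829]
tcp_rot: [0.798, 0.602, 0.0, -0.0]
contact_force: [0.1, 0.3, 0.7]
opening: -0.002
```

```bash
python3 go.py .421 .286 .08 -16
```

```text
t 38.88 pos [0.4235 0.2866 0.0829] yaw -15.91 open -0.002 F [0.1 0.3 0.7]
total shift units [-0.03 -0.06  0.07]
turn units 0.02
```

Call:
step_arm(targets=[[[0,-0.03,0.15,0,0],[0,0,0.1,0,0],[0,-0.04,0.17,0,-1],[0,-0.04,0.17,0,-1],[0,-0.04,0.17,0,-1],[0,0,0,0,0]]])

```text
time: 39.38
eef_pos: [0.4534, 0.2741, 0.0845]
tcp_rot: [0.713, 0.701, 0.001, 0.001]
contact_force: [-1.4, 0.1, 2.1]
opening: 0.001
```

```bash
cat > lev.py <<'E'
from hang import *
import sys
s=get_state(); c=cam('side'); P=cloud(c); hsv=cv2.cvtColor(c['pixels'],cv2.COLOR_RGB2HSV)
x,y,z=P[...,0],P[...,1],P[...,2]
red=((cv2.inRange(hsv,(0,130,50),(6,255,255))|cv2.inRange(hsv,(174,130,50),(180,255,255)))>0)&(x>.38)&(x<.6)&(y>.2)&(y<.42)
q=P[red&(z>.05)]; print('red',len(q),np.median(q,0) if len(q) else '')
if len(q):
    d=np.median(q,0)[:2]-np.array([.4755,.3484]); print('angle rad',np.arctan2(d[1],d[0])+np.pi/2+np.radians(16),'r',np.hypot(*d))
im=cv2.resize(c['pixels'][100:250,180:350,::-1],None,fx=4,fy=4);cv2.imwrite('pics/'+sys.argv[1],im)
E
python3 go.py; python3 lev.py s31.png
```

```text
t 39.38 pos [0.4534 0.2741 0.0845] yaw -0.91 open 0.001 F [-1.4  0.1  2.1]
red 83 [0.4748 0.2663 0.0922]
angle rad 0.27121676788546983 r 0.08208565969207901
```

View pics/s31.png

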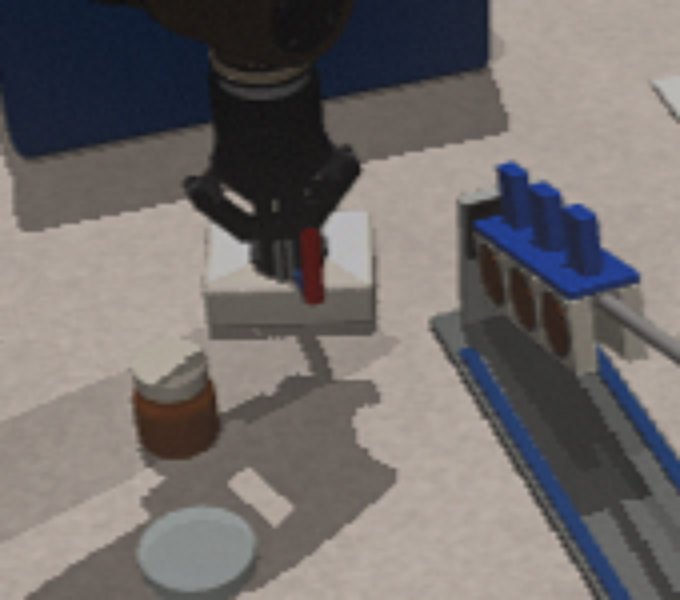

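The post is moving with the finger, at about 0.27 rad so far (post at px (312,265)). Continuing along the arc.

Call:
step_arm(targets=[[[0,-0.04,0.165,0,-1],[0,-0.04,0.165,0,-1],[0,-0.04,0.165,0,-1],[0,-0.04,0.165,0,-1],[0,-0.04,0.165,0,-1],[0,-0.04,0.165,0,-1],[0,0,0,0,0]]])

```text
time: 40.02
eef_pos: [0.4922, 0.2723, 0.0833]
tcp_rot: [0.507, 0.862, -0.0, 0.0]
contact_force: [-2.9, -4.3, 2.3]
opening: 0.001
```

```bash
python3 go.py; python3 lev.py s32.png
```

```text
t 40.02 pos [0.4922 0.2723 0.0833] yaw 29.02 open 0.001 F [-2.9 -4.3  2.3]
red 58 [0.5122 0.2741 0.085 ]
angle rad 0.7380680540691158 r 0.08290844480636612
```

View pics/s32.png

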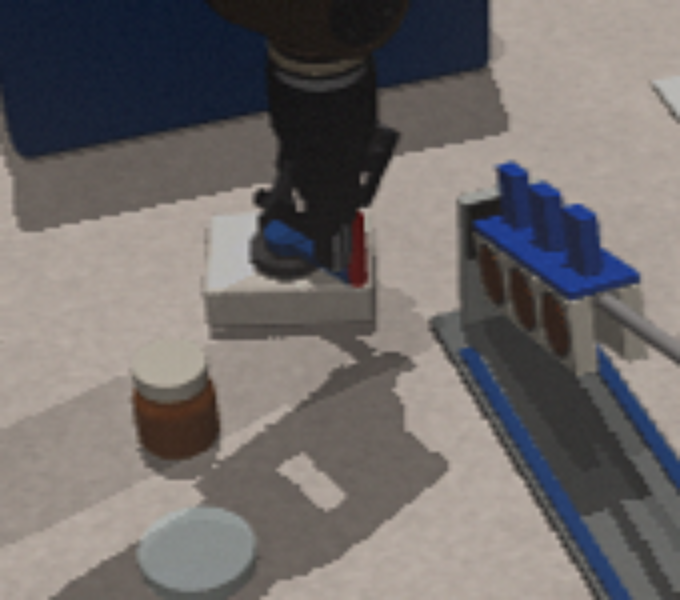

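Call:
step_arm(targets=[[[0,-0.04,0.165,0,-1],[0,-0.04,0.165,0,-1],[0,-0.04,0.165,0,-0.7],[0,0,0,0,0]]])

```text
time: 40.4
eef_pos: [0.5074, 0.2773, 0.0825]
tcp_rot: [0.402, 0.915, -0.006, -0.004]
contact_force: [-11.2, -10.4, 8.4]
opening: 0.001
```

```bash
python3 go.py; python3 lev.py s33.png
```

```text
t 40.40 pos [0.5074 0.2773 0.0825] yaw 42.55 open 0.001 F [-11.2 -10.4   8.4]
red 44 [0.5266 0.283  0.0775]
angle rad 0.9426048066041535 r 0.08295741125631402
```

Call:
step_arm(targets=[[[0,0,0.06,0,0],[0,0,0.04,0,0],[0,0,0,0,0]]])

```text
time: 40.7
eef_pos: [0.5076, 0.2775, 0.0824]
tcp_rot: [0.403, 0.915, -0.01, -0.006]
contact_force: [-18.4, -18.8, 16.5]
opening: 0.001
```

```bash
python3 go.py; python3 lev.py s34.png
```

```text
t 40.70 pos [0.5076 0.2775 0.0824] yaw 42.48 open 0.001 F [-18.4 -18.8  16.5]
red 44 [0.5274 0.2831 0.0795]
angle rad 0.9508033719487721 r 0.08345994521757494
```

View pics/s34.png

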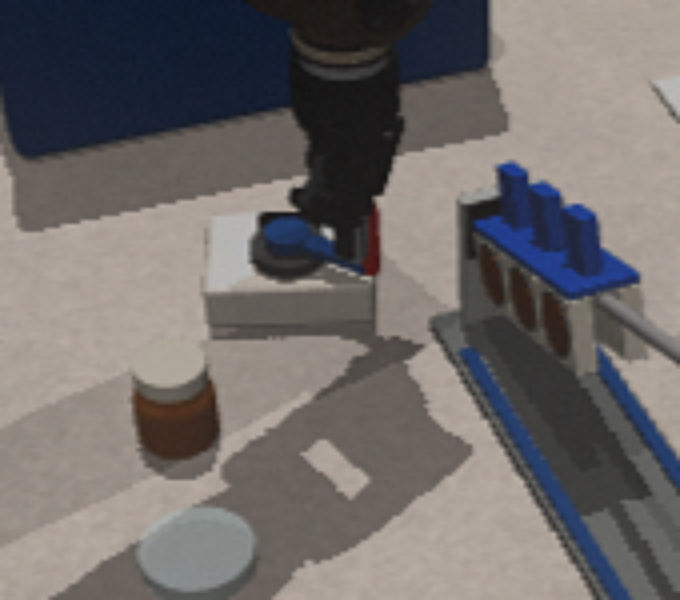

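The lever is at its stop: pushing a further 4 mm of command moved nothing and the force rose to about 26 N. I'll relieve the push and lift clear so the lever springs back.

Call:
step_arm(targets=[[[0,0,-0.12,0,0],[0,0,-0.15,-0.2,0],[0,0,-0.1,-0.8,0],[0,0,0,-1,0],[0,0,0,-1,0],[0,0,0,-1,0],[0,0,0,-1,0],[0,0,0,-0.5,0],[0,0,0,0,0]]])

```text
time: 41.5
eef_pos: [0.5055, 0.2738, 0.3116]
tcp_rot: [0.403, 0.915, 0.006, 0.006]
contact_force: [0.8, 0.5, 0.4]
opening: -0.002
```

```bash
python3 go.py; python3 lev.py s35.png
python3 - <<'E'
from h import *
c=cam('side'); save(c,'s35f.png'); c=cam('top'); save(c,'t35.png')
E
```

```text
t 41.50 pos [0.5055 0.2738 0.3116] yaw 42.42 open -0.002 F [0.8 0.5 0.4]
red 87 [0.4542 0.2694 0.0907]
angle rad 0.015670537078896152 r 0.08181102977828421
```

View pics/s35f.png

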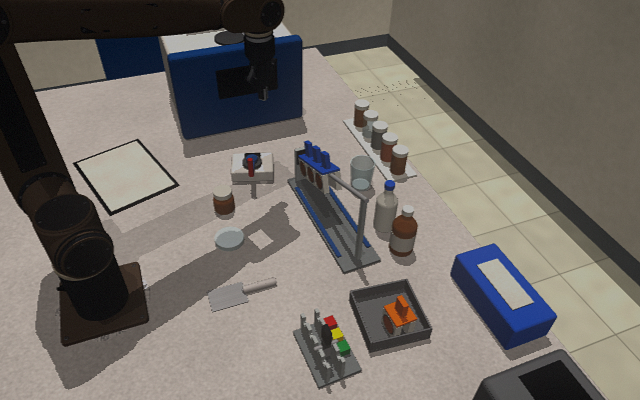

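View pics/t35.png

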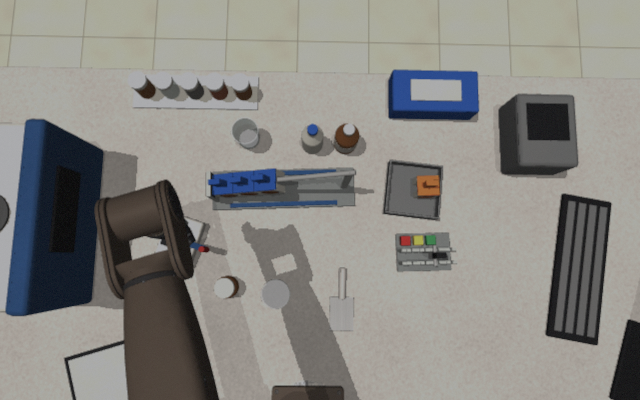

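The lever has sprung back (≈0.02 rad measured) and the three blue hangers are queued (top px (243,182)). The used hanger stands in the tray (428,186), the slide sits at the green tag (438,255), and the bystanders are upright. The gripper touches nothing, so I'm handing the job in.

```bash
python3 -c "
from plant import sign_off; print(sign_off())"
```

```text
the job is handed in; nothing more can be done
None
```

The job is done and handed in after about 42 s of robot time, in the order asked.

- **Used hanger:** The orange-topped hanger came off the rail and stands upright inside the grey tray. I pressed it down to stand it straight while still gripped. That only pushed the force up to about 34 N, so I backed off and released it, and it settled level by itself.
- **Slide:** It sits in the notch beside the green tag. The knob's top measured 0.123 m high both before and after the move, so the bar is fully down.
- **New hangers:** There were three, and all were hung and slid down into a queue at the stop. After it had settled, the third was found rolled about 27° on the rail, probably by the announced knock. I straightened it with the jaws, and two side views afterwards showed it upright and still.
- **Lever:** I pushed it until pushing further moved nothing; the force then rose to about 31 N in total. The camera read only 0.95 rad there instead of 1.0, which I put down to measurement bias. It sprang back to about 0.02 rad when released.
- **Last views:** The side and top cameras showed everything in place, the bottles, jar and beaker standing, and the arm clear.

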